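Put the pie weights back in their clip-lid tin

ROBOT

A 6-joint arm with a two-finger parallel gripper is mounted at the origin on a cart in front of the work surface, level with it; the furniture and walls round the work are solid. World frame = base frame: x ahead of the robot, y to its left, z up, the work surface at z = 0. Lengths are in mm, angles in rad, forces in N, time in s.
With the tool pointing down it reaches from about 300 to 775 mm from the base axis. Payload 14.6 kg.
Tool frame: the origin (TCP) lies on the centre line of the jaws, within the pads' length; the fingertips stand 8 mm ahead of it and the grasp point (between the pads) lies 11 mm behind it; z points along the fingers, y is the direction in which the jaws open and shut (so a half turn about z gives the same grasp; the last joint's range is limited). The gripper opens to 94 mm and grips with 3 to 60 N. Pads are 16 mm wide; open, the fingers measure 119 mm over their backs; the gripper's body (75 mm by 177 mm) begins 78 mm behind the grasp point.
Start: joints at [1.257, 0.3, 1.521, -0, 1.321, -0.067], TCP at [134.364, 533.325, 213.446] pointing down, gripper open.
Joint ranges: [-3.03, 3.03], [-0.79, 2.21], [0.23, 2.52], [-1.04, 4.18], [0, 3.07], [-2.55, 2.55]. Speed limits (rad/s): [2.22, 2.22, 2.57, 3.14, 3.14, 3.14].

INTERFACE

Orientations are given as [roll, pitch, yaw] about the fixed x, y, z axes, in that order (R = Rz(yaw) Ry(pitch) Rx(roll)).
In Python, from cell import read_state, cams, manip gives the robot as it stands.
- The arm moves only by the shell command python3 -m handwheel 'ROWS' [OPENING] [FORCE]. ROWS is JSON, a list of rows, each a list of 4 numbers: the shift along the tool's x, y, z in m, then the turn about the tool's z in degrees. In form: [[dx, dy, dz, turn], ...]. A call has 1 to 5 rows; each row is the pose to reach, as a shift and turn from the pose measured when the call began, along the tool's axes at that moment; what a row does not reach only later rows make up. A row lasts 1/8 s, in which the tool goes at most 62.5 mm and 10.7 degrees, less where a joint would pass 70% of its speed; a pose out of reach is approached as far as the arm can. A call with a gripper value outside its range is refused whole. OPENING is the closure, from 0 (fully open) to 1 (shut), set as the call begins (- or left out, the last holds). The fingers move at their own pace and stop on an object; FORCE is the grip in N (left out, the last holds). Time passes only in rows, so rows that repeat a pose let the fingers close. It gives the time, the measured TCP pose, the force and the opening at its end, in the units of the state.
- read_state(): the state, without advancing time (a new reading comes with each control period).
- cams.camera(name): name is "scene" or "top" or "wrist"; returns the picture (420x560x3 uint8, red, green, blue); there is no depth.
- cams.get_calibration(name): a dict with "vertical_fov" (degrees; the focal length in pixels is half the picture's height over the tangent of half this angle, whatever the lens; pixels are square), "cx", "cy" (the principal point, pixels), "R" (3x3) and "t" (3): a world point X has camera coordinates R X + t. Camera axes: x right, y down, z forward; pixel columns grow to the right and rows downward; lengths in mm; the calibration is good to about 2 mm. A picture is of the moment at which its call begins: read the wrist's pose just before it. get_calibration takes no time and is no camera call; for the wrist camera it gives the pose at the moment of the call.
- manip.sign_off(): hands the job in, once; it reports no verdict.
The state is a dict: "clock": time; "joints": joint angles; "qd": joint speeds; "effort": joint torques, N m; "eef_pos": TCP position; "eef_rot": TCP orientation; "wrist_force": force on the tool from outside, world axes, zero at the start; "moment": the same for the moment, N m; "finger_gap": finger opening in mm.
Only numpy, scipy, OpenCV 4.12 (cv2) and the standard library are available. Lean on these libraries where they do the work, as an engineer would, in place of code of your own. Each camera call takes 0.05 s, during which the arm holds its last target. There are 200 camera calls.

TASK

The ceramic pie weights have cooled in the spouted jug and go back into their round tin. First spring the tin's front clip open and swing the lid right back; then turn the jug, whose handle is round at the back, so that it stands on the worktop with its spout pointing straight at the tin, and let go of it, so that it can be taken afresh by the handle and tipped to pour all six weights over the spout into the tin. Leave the empty jug standing upright on the worktop and the tin open, and do not shift the other things that stand about.

Things in the scene. Friction and masses are not known exactly. Their poses are not given: they have to be found in the camera images.
- jug: cream enamel jug, dark rim, 100 mm tall, about 0.28 kg. Origin: centre of its underside, on the worktop; z up out of the mouth, x to the spout, -x to the handle. Foot 76 mm across, mouth 104 mm, wall 4 mm, inner floor 5 mm up. At the start the spout points roughly at the robot, the handle away; the jug stands left or right of the tin
- spout_lip (a point): tip of the spout's lip: 82 mm from the jug's axis along its x, 100 mm up. From the foot to the lip the front wall slopes straight outward (44 mm), so the first weights roll out, slowly, once the jug is tipped spout-down past about 67 degrees (1.2 rad); the last may need 90 to 95 degrees and a second or two
- handle_grip (a point): where to take the handle: its outer upper corner, 90 mm behind the jug's axis, 86 mm above its underside. The handle is a flat loop 14 mm thick along the jug's y (pinch it along y, from above or with the gripper leaning back), bars 12 mm wide, 20 to 94 mm high, with about 30 mm free between it and the wall
- tin: round metal tin, 114 mm across, 95 mm tall, fixed to the worktop, wall 3 mm. Origin: centre of its underside, z up; its -x side carries the clip and its +x side the lid hinge. The hinge's axis runs along the tin's y, 62 mm behind the tin's axis and 96 mm above the worktop. A fixed green box, 160 mm tall, stands at the back to the right: keep the gripper clear of it
- tin_mouth (a point): centre of the tin's mouth, on its axis at rim height (95 mm); clear opening 108 mm across
- clip_tab (a point): top of the clip's finger tab, at its middle. The steel clip, 22 mm wide, is hinged on the tin's front (pivot 64 mm before the tin's axis, 45 mm up); its claw holds a tongue on the lid's front edge. Shut, the tab sticks out 78 to 100 mm before the tin's axis, 108 mm up. Press it down and outward: about 4 N; past its dead point a spring throws it open
- clip (a joint): angle of the clip (rad): 0 shut, over-centre dead point 0.45, springs on by itself to 1.75 (open, lying out in front of the tin). While it is shut the claw holds the lid down; open, the lid is free
- lid_knob (a point): centre of the lid's pull, a short wooden crossbar 18 mm thick and 30 mm long along the tin's y, on a slim stem; when shut it is 30 mm before the tin's axis and 133 mm above the worktop, 27 mm above the lid's top face (from the hinge axis: 92 mm to the front, 37 mm up). Pinched by its two ends it can pivot in the fingers as the lid swings
- lid (a joint): angle of the lid (rad): 0 shut, 1.95 fully open, leaning back behind the tin. It is loose: it falls shut, or falls open by itself once past about 1.55
- weight_1_center (a point): centre of a white ceramic pie weight, a ball 20 mm across, 11 g; all six lie in the jug at the start
- weight_2_center (a point): centre of a white ceramic pie weight, a ball 20 mm across, 11 g; all six lie in the jug at the start
- weight_3_center (a point): centre of a white ceramic pie weight, a ball 20 mm across, 11 g; all six lie in the jug at the start
- weight_4_center (a point): centre of a white ceramic pie weight, a ball 20 mm across, 11 g; all six lie in the jug at the start
- weight_5_center (a point): centre of a white ceramic pie weight, a ball 20 mm across, 11 g; all six lie in the jug at the start
- weight_6_center (a point): centre of a white ceramic pie weight, a ball 20 mm across, 11 g; all six lie in the jug at the start
- salt_shaker: white salt shaker, 42 mm across, 74 mm tall, behind the work. Not to be moved. Origin: centre of its underside
- egg_cup: cream egg cup, 49 mm across, 60 mm tall, behind the work. Not to be moved. Origin: centre of its underside
- cork: bottle cork standing on end, 22 mm across, 30 mm tall, near the front edge, at the gap between jug and tin. Not to be moved. Origin: centre of its underside
- biscuit_cutter: tin biscuit cutter ring, 63 mm across, 26 mm tall, to the right. Not to be moved. Origin: centre of its underside
- wooden_spoon: wooden spoon, 310 mm long, lying to the right. Not to be moved. Origin: centre of its underside
- mincer_plate: perforated steel disc, 60 mm across, 9 mm thick, to the right. Not to be moved. Origin: centre of its underside

How it is judged (in metres and radians):
On the way, in this order (a step that is already met when the one before it is completed fails the run):
1. the clip is sprung open (value of joint clip above 1.2 rad), for 0.1 s.
2. the lid is swung right back (value of joint lid above 1.6 rad), for 0.2 s.
3. the jug stands on the worktop, let go, with its spout pointing at the tin (the tin's axis within 45 mm of the line along the spout) (height (world z) of jug below 0.008 m and angle between jug's own z axis and vertical below 0.08 rad and contact force between jug and the fingers below 0.05 N and linear speed of jug below 0.02 m/s and x of tin_mouth in the frame of jug above 0.1 m and y of tin_mouth in the frame of jug between -0.045 and 0.045 m), for 0.2 s.
4. the jug is tipped spout-down with the lip over the tin's mouth (angle between jug's own x axis and vertical above 2.4 rad and horizontal distance between spout_lip and tin_mouth below 0.06 m and height (world z) of spout_lip above 0.05 m), for 0.1 s.
At the end, for the whole second after the job is handed in: All six weights lie inside the tin (centres within 56 mm of its axis and below 85 mm), the jug stands upright (within 0.08 rad) and still on the worktop (underside within 8 mm), and the lid is open (over 1.6 rad) (horizontal distance between each of weight_1_center, weight_2_center, weight_3_center, weight_4_center, weight_5_center, weight_6_center and tin_mouth below 0.056 m and height (world z) of weight_1_center between 0 and 0.085 m and height (world z) of weight_2_center between 0 and 0.085 m and height (world z) of weight_3_center between 0 and 0.085 m and height (world z) of weight_4_center between 0 and 0.085 m and height (world z) of weight_5_center between 0 and 0.085 m and height (world z) of weight_6_center between 0 and 0.085 m and linear speed of jug below 0.02 m/s and height (world z) of jug between -0.01 and 0.008 m and angle between jug's own z axis and vertical below 0.08 rad and value of joint lid above 1.6 rad); the robot touches nothing.
It fails at once if another thing standing about is shifted by more than 30 mm (distance of any of salt_shaker, egg_cup, cork, biscuit_cutter, wooden_spoon, mincer_plate from where it was at the start of the episode above 0.03 m).
It also fails if it takes over 72 s, if anything falls off the work surface, if the arm or the gripper's body presses on something with over 40 N, if the wrist force passes 120 N, or if a joint passes its speed limit or range.

## Working session

There is one attempt and no reset: what is moved stays moved. The work goes in short steps, Python scripts to look and compute and a shell command to move; the robot and the scene stay as the last step left them, time stands still between calls to the robot, and variables do not carry over. Pictures are saved under pics/ and viewed, about 8 in all and at most 12, crops included, and the job is handed in when it is done.

```bash
ls; mkdir -p pics; python3 - <<'E'
from cell import read_state,cams
import cv2,numpy as np
print(read_state())
a=[]
for n in("scene","top"):
    im=cams.camera(n);cv2.imwrite(f"pics/{n}0.png",im[...,::-1]);c=cams.get_calibration(n);print(n,c)
E
```

```text
pics
{'clock': 0.0, 'joints': array([ 1.25739216e+00,  3.00468545e-01,  1.52159245e+00, -2.44899927e-06,
        1.32071288e+00, -6.66341218e-02]), 'qd': array([-7.68910484e-04,  7.13134176e-05,  1.75677405e-03, -2.35906010e-05,
       -2.39024495e-04,  1.33226663e-03]), 'effort': array([-6.26642377e-04, -5.31805372e+01, -3.52734089e+01,  7.08121830e-02,
        2.44405976e-02, -4.51423125e-05]), 'eef_pos': array([134.29091768, 533.08331199, 212.88292509]), 'eef_rot': array([-3.14041390e+00, -7.62840820e-05,  2.89482317e+00]), 'wrist_force': array([-1.20687027, -0.20059457,  0.34912175]), 'moment': array([ 0.01344804,  0.03766058, -0.03020977]), 'finger_gap': 93.91148978426055}
scene {'vertical_fov': 45.40695663263682, 'cx': 288.4370681266581, 'cy': 208.1337719319431, 'R': array([[-0.47074795, -0.88226718,  0.00099646],
       [-0.69476735,  0.37000779, -0.61675973],
       [ 0.54377817, -0.29103069, -0.78715084]]), 't': array([ 250.4196265 ,  498.23647162, 1025.06604987])}
top {'vertical_fov': 56.80472702107677, 'cx': 271.7048471619801, 'cy': 204.7185541622775, 'R': array([[ 0.0202989 , -0.99970864,  0.01306124],
       [-0.99838437, -0.02096202, -0.05281335],
       [ 0.05307176, -0.01196808, -0.99851898]]), 't': array([ -91.18085382,  621.56529329, 1231.09600002])}
```

View pics/top0.png

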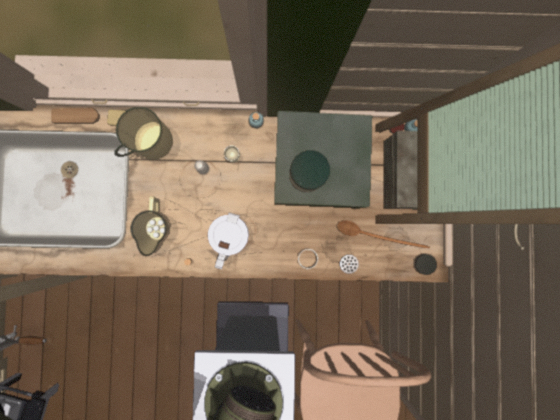

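View pics/scene0.png

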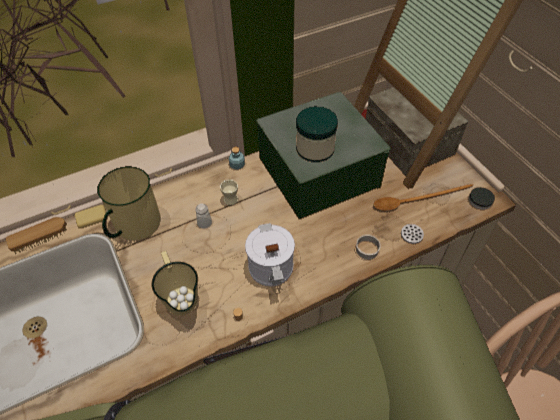

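The top picture shows the jug at (149,229) with its spout at (145,252) and handle at (152,204). The tin lid is at (228,236), the knob at (224,245), the clip tab at (221,262) and the cork at (188,262). The scene view agrees: jug (176,288), tin (270,250).

```bash
cat > h.py <<'E'
import numpy as np,cv2
from cell import read_state,cams
from scipy.spatial.transform import Rotation as Ro
def ray(c,uv,z=None):
    f=210/np.tan(np.radians(c['vertical_fov']/2))
    d=c['R'].T@np.array([(uv[0]-c['cx'])/f,(uv[1]-c['cy'])/f,1.]);o=-c['R'].T@c['t']
    return o,d
def cast(c,uv,z):
    o,d=ray(c,uv);return o+d*(z-o[2])/d[2]
def proj(c,X):
    f=210/np.tan(np.radians(c['vertical_fov']/2));p=c['R']@np.array(X,float)+c['t'];return f*p[:2]/p[2]+[c['cx'],c['cy']]
def pose():
    s=read_state();return s['eef_pos'],Ro.from_euler('xyz',s['eef_rot']).as_matrix(),s
def togo(X):
    "tool-axis shift in m to bring TCP to X"
    p,R,s=pose();return np.round(R.T@(np.array(X)-p)/1000,4)
E
python3 - <<'E'
from h import *
c=cams.get_calibration('top')
im=cv2.imread('pics/top0.png');a=cv2.resize(im[190:280,125:265],None,fx=5.7,fy=5.7,interpolation=cv2.INTER_CUBIC);cv2.imwrite('pics/c0.png',a)
for n,uv,z in [('lid',(228,236),105),('knob',(224,245),142),('tab',(221,262),108),('jug',(149,229),100),('lip',(145,252),100),('hand',(152,202),90),('cork',(188,262),30)]: print(n,cast(c,uv,z).round())
E
```

```text
lid [523.  51. 105.]
knob [498.  58. 142.]
tab [446.  69. 108.]
jug [539. 287. 100.]
lip [471. 296. 100.]
hand [620. 284.  90.]
cork [437. 182.  30.]
```

View pics/c0.png

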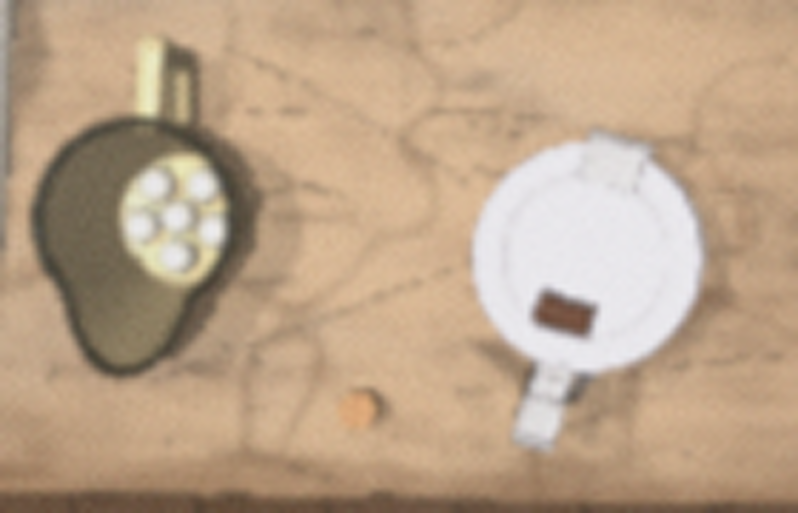

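```bash
python3 - <<'E'
from h import *
c=cams.get_calibration('top')
g=lambda u,v,z:cast(c,(125+u/5.7-.4,190+v/5.7-.4),z)
for n,u,v,z in [('lid',588,255,104),('knob',565,313,142),('tab',539,423,108),('hinge',616,160,104),('jug',137,217,100),('lip',122,373,100),('hand',150,40,94)]:
    X=g(u,v,z);print(n,X.round(1),togo(X+[0,0,35]))
# scene check
im=cv2.imread('pics/scene0.png');cs=cams.get_calibration('scene')
L=g(588,255,104);print(proj(cs,L),proj(cs,g(539,423,108)),proj(cs,g(565,313,142)),proj(cs,g(122,373,100)))
E
```

```text
lid [527.8  51.6 104. ] [-0.4992 -0.3707  0.0743]
knob [499.4  58.6 142. ] [-0.47   -0.3709  0.0363]
tab [440.7  74.2 108. ] [-0.4092 -0.3701  0.0703]
hinge [577.6  38.3 104. ] [-0.5508 -0.3715  0.0743]
jug [542.8 287.8 100. ] [-0.456  -0.138   0.0781]
lip [461.6 292.5 100. ] [-0.3762 -0.1532  0.0781]
hand [636.  286.2  94. ] [-0.5468 -0.1168  0.084 ]
[270.49924208 243.85782772] [278.72858798 274.41182094] [272.866794   244.83483991] [186.95299995 309.268404  ]
```

```bash
python3 -m handwheel '[[-0.04,-0.037,0,0],[-0.08,-0.074,0,0],[-0.12,-0.111,0,0],[-0.16,-0.148,0,0],[-0.2,-0.185,0,0]]' 1; python3 -c "
from h import *
print(togo([440.7,74.2,135]))"
```

```text
clock: 0.72
eef_pos: [283.6, 303.3, 213.0]
eef_rot: [-3.141, -0.0, 2.895]
wrist_force: [0.6, 0.6, -0.4]
finger_gap: 47.4
[-0.2083 -0.1837  0.0782]
```

```bash
python3 -m handwheel '[[-0.045,-0.04,0,0],[-0.09,-0.08,0,0],[-0.135,-0.12,0.0,0],[-0.18,-0.16,0.03,0],[-0.208,-0.184,0.075,0]]'; python3 -m handwheel '[[0,0,0,0],[0,0,0,0]]';python3 -c "
from h import *
print(togo([440.7,74.2,118]),read_state()['joints'])"
```

```text
clock: 1.35
eef_pos: [441.9, 72.0, 138.3]
eef_rot: [-3.142, 0.003, 2.894]
wrist_force: [0.8, 0.6, -0.8]
finger_gap: 0.6
clock: 1.6
eef_pos: [442.0, 72.3, 138.8]
eef_rot: [3.141, 0.003, 2.893]
wrist_force: [-0.3, -0.5, 0.8]
finger_gap: -0.0
[0.0018 0.0015 0.0208] [ 8.08976256e-02  1.53833931e-01  1.88641660e+00 -1.03842767e-03
  1.09833392e+00 -1.24122212e+00]
```

```bash
python3 -m handwheel '[[0.001,0.001,0.024,0],[0.010,0.001,0.031,0],[0.02,0.001,0.039,0],[0.027,0.001,0.046,0],[0.036,0.001,0.058,0]]'; python3 -m handwheel '[[0.006,0,0.01,0],[0.006,0,-0.05,0],[-0.03,0,-0.1,0]]' 0.35;python3 - <<'E'
from h import *
print(togo([499.4,58.6,136]))
cv2.imwrite('pics/s1.png',cv2.resize(cams.camera('scene')[190:320,130:330,::-1],None,fx=3,fy=3))
E
```

```text
clock: 2.22
eef_pos: [403.8, 84.3, 81.8]
eef_rot: [3.141, -0.004, 2.895]
wrist_force: [-20.6, 10.1, 10.6]
finger_gap: 0.4
clock: 2.6
eef_pos: [432.7, 78.2, 184.9]
eef_rot: [3.14, -0.002, 2.898]
wrist_force: [0.6, 0.2, -0.3]
finger_gap: 27.3
[-0.0695 -0.0029  0.0488]
```

View pics/s1.png

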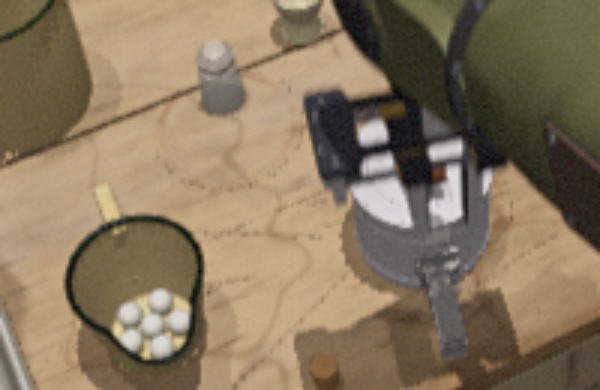

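The picture shows the clip lying open in front of the tin at crop (450,320). The cork (322,370) and the jug are unmoved.

```bash
python3 -m handwheel '[[-0.04,-0.002,0,0],[-0.069,-0.003,0.015,0],[-0.069,-0.003,0.05,0],[-0.069,-0.003,0.063,0],[-0.069,-0.003,0.063,0]]' 0.35; python3 -m handwheel '[[0,0,0,0],[0,0,0,0],[0,0,0,0]]' 1 12; python3 - <<'E'
from h import *
p,R,s=pose();print(s['wrist_force'])
h=np.array([527.8,51.6,96])+62*np.array([.967,-.252,0]);h[2]=96
e=np.array([.967,-.252,0])
k0=h-92*e+[0,0,37]
for d in range(0,118,10):
    a=np.radians(21.9+d);X=h-99.2*np.cos(a)*e+[0,0,99.2*np.sin(a)];print(d,(R.T@(X-k0)/1000).round(3))
E
```

```text
clock: 3.28
eef_pos: [505.3, 58.4, 129.3]
eef_rot: [3.137, 0.008, 2.898]
wrist_force: [0.0, 0.1, -0.0]
finger_gap: 61.0
clock: 3.65
eef_pos: [505.4, 58.4, 129.9]
eef_rot: [3.137, 0.009, 2.898]
wrist_force: [-0.6, 0.1, -0.0]
finger_gap: 34.6
[-0.62626297  0.11194944 -0.046782  ]
0 [ 0.  0. -0.]
10 [-0.008 -0.    -0.015]
20 [-0.018 -0.    -0.029]
30 [-0.031 -0.    -0.041]
40 [-0.046 -0.    -0.05 ]
50 [-0.062 -0.    -0.057]
60 [-0.079 -0.001 -0.06 ]
70 [-0.096 -0.001 -0.061]
80 [-0.113 -0.001 -0.059]
90 [-0.129 -0.001 -0.054]
100 [-0.145 -0.001 -0.046]
110 [-0.158 -0.002 -0.035]
```

```bash
python3 -m handwheel '[[0.006,0,0.004,0],[0.006,0,0.009,0],[0.006,0,0.010,0]]' 0.5; python3 -m handwheel '[[0,0,0,0],[0,0,0,0],[0,0,0,0],[0,0,0,0]]' 1 12; python3 -m handwheel '[[0,0,0,0],[0,0,0,0]]'
```

```text
clock: 4.03
eef_pos: [499.5, 59.9, 119.3]
eef_rot: [3.137, 0.009, 2.898]
wrist_force: [-1.5, 1.2, 0.4]
finger_gap: 47.0
clock: 4.53
eef_pos: [499.7, 60.6, 119.5]
eef_rot: [3.136, 0.009, 2.898]
wrist_force: [1.6, 5.8, -0.6]
finger_gap: 30.2
clock: 4.78
eef_pos: [499.8, 60.7, 119.5]
eef_rot: [3.136, 0.009, 2.898]
wrist_force: [0.5, 4.2, -1.0]
finger_gap: 29.8
```

```bash
python3 -m handwheel '[[-0.008,0,-0.015,0],[-0.018,0,-0.029,0],[-0.031,0,-0.041,0],[-0.046,0,-0.05,0],[-0.062,0,-0.057,0]]'; python3 -m handwheel '[[0,0,0,0]]'
```

```text
clock: 5.4
eef_pos: [559.5, 45.2, 177.2]
eef_rot: [3.136, 0.008, 2.897]
wrist_force: [-0.3, 0.6, -4.9]
finger_gap: 30.0
clock: 5.52
eef_pos: [560.0, 45.0, 177.4]
eef_rot: [3.136, 0.009, 2.897]
wrist_force: [-0.4, 2.0, 1.8]
finger_gap: 29.9
```

```bash
python3 -m handwheel '[[-0.017,0,-0.003,0],[-0.034,0,-0.004,0],[-0.051,0,-0.002,0],[-0.067,0,0.003,0],[-0.081,0,0.011,0]]'; python3 -m handwheel '[[0,0,0,0]]'
```

```text
clock: 6.15
eef_pos: [639.1, 24.5, 167.4]
eef_rot: [3.137, 0.01, 2.897]
wrist_force: [-0.6, -6.4, 3.6]
finger_gap: 29.8
clock: 6.28
eef_pos: [639.6, 24.2, 166.7]
eef_rot: [3.137, 0.01, 2.896]
wrist_force: [1.1, 1.3, 0.7]
finger_gap: 29.6
```

```bash
python3 -m handwheel '[[-0.003,0,0.002,0],[-0.003,0,0.002,0],[-0.003,0,0.002,0]]' 0.4; python3 -m handwheel '[[0,0,-0.05,0],[0,0,-0.1,0],[0.03,0.04,-0.12,0],[0.06,0.08,-0.13,0],[0.06,0.14,-0.13,0]]' 0; python3 - <<'E'
from h import *
cv2.imwrite('pics/s2.png',cv2.resize(cams.camera('scene')[150:320,130:330,::-1],None,fx=3,fy=3))
cv2.imwrite('pics/t2.png',cams.camera('top')[...,::-1])
E
```

```text
clock: 6.65
eef_pos: [642.3, 23.6, 164.7]
eef_rot: [3.137, 0.01, 2.897]
wrist_force: [0.4, -0.2, -0.3]
finger_gap: 55.2
clock: 7.28
eef_pos: [615.8, 174.8, 297.1]
eef_rot: [3.136, 0.013, 2.896]
wrist_force: [-0.2, -1.0, 0.0]
finger_gap: 93.8
```

View pics/s2.png

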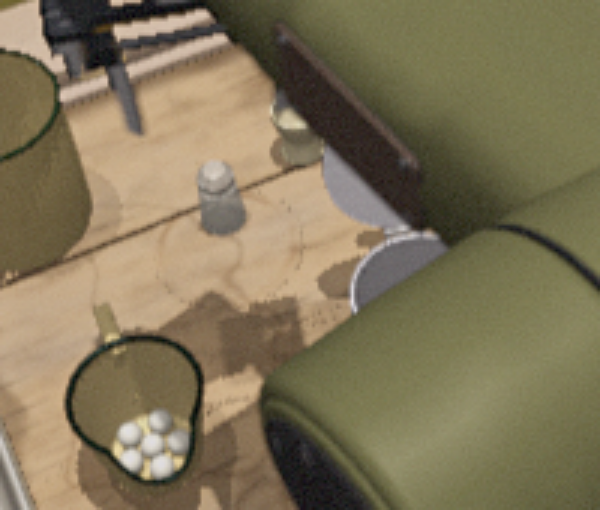

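The lid leans fully back behind the tin and the mouth is clear. The jug is untouched, with all six weights in it.

```bash
python3 -m handwheel '[[0,0.03,0,10.5],[0,0.06,0,21],[0.005,0.09,0,31.5],[0.01,0.115,0,42],[0.01,0.115,0,52.5]]' 0.55;python3 -m handwheel '[[0,0,0,10.5],[0,0,0,21],[0,0,0,31.5],[0,0,0,42],[0,0,0,52.5]]';python3 -m handwheel '[[0,0,0,10.5],[0,0,0,21],[0,0,0,31.5],[0,0,0,42],[0,0,0,52.5]]'; python3 -m handwheel '[[0,0,0,5],[0,0,0,10],[0,0,0,10]]';python3 - <<'E'
from h import *
p,R,s=pose();print(s['joints'].round(3),togo([633,288,75]))
t=cv2.imread('pics/t2.png');cv2.imwrite('pics/w.png',cams.camera('wrist')[...,::-1])
c=cams.get_calibration('wrist');print(proj(c,[636,286,94]),proj(c,[543,288,100]))
E
```

```text
clock: 8.0
eef_pos: [633.6, 293.8, 294.5]
eef_rot: [3.131, 0.002, 1.981]
wrist_force: [-0.1, -0.8, -0.5]
finger_gap: 47.5
clock: 8.62
eef_pos: [633.6, 293.3, 294.4]
eef_rot: [3.134, -0.007, 1.058]
wrist_force: [0.8, -0.1, -0.1]
finger_gap: 42.5
clock: 9.25
eef_pos: [633.6, 292.7, 294.4]
eef_rot: [-3.141, -0.01, 0.135]
wrist_force: [-0.4, 0.0, 1.0]
finger_gap: 42.5
clock: 9.62
eef_pos: [633.6, 292.3, 294.3]
eef_rot: [-3.139, -0.009, -0.039]
wrist_force: [-0.3, -0.3, 0.3]
finger_gap: 42.3
[ 3.800e-01  6.160e-01  8.870e-01 -1.000e-03  1.629e+00  1.990e+00] [-0.0025  0.0049  0.2193]
[284.42626635 194.00845963] [285.39866964 263.77504631]
```

View pics/w.png

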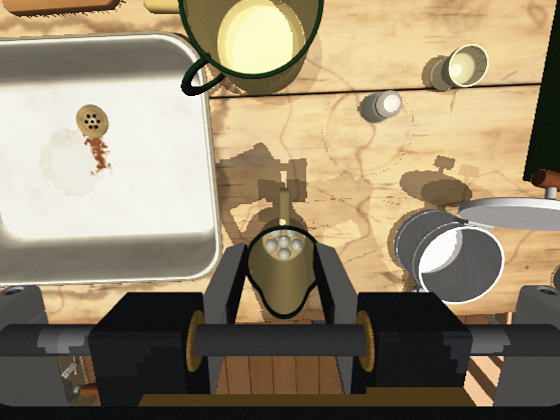

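The wrist view shows the handle's outer end at (284,191), within 3 px of its predicted spot. The spout at (279,317) points at the robot, and the tin is open at (455,262).

```bash
python3 -m handwheel '[[-0.002,0.003,0.06,0],[-0.002,0.004,0.12,0],[-0.002,0.004,0.18,0],[-0.002,0.004,0.215,0],[-0.002,0.004,0.22,0]]' 0.55;python3 -m handwheel '[[0,0,0,0],[0,0,0,0],[0,0,0,0],[0,0,0,0]]' 1 40; python3 -m handwheel '[[0,0,0,0]]'
```

```text
clock: 10.3
eef_pos: [632.5, 288.4, 71.9]
eef_rot: [-3.141, -0.006, -0.036]
wrist_force: [-0.0, 0.0, 0.3]
finger_gap: 42.0
clock: 10.8
eef_pos: [633.1, 288.4, 73.1]
eef_rot: [-3.14, -0.007, -0.036]
wrist_force: [1.0, -0.6, 4.4]
finger_gap: 14.0
clock: 10.92
eef_pos: [633.0, 288.4, 73.3]
eef_rot: [-3.14, -0.007, -0.036]
wrist_force: [-0.4, -0.4, -1.1]
finger_gap: 13.2
```

```bash
python3 -m handwheel '[[-0.0011,-0.0141,0,-9],[-0.0044,-0.0278,0,-18],[-0.0098,-0.0409,0,-27],[-0.0172,-0.0529,0,-36],[-0.0264,-0.0636,0,-45]]'; python3 -m handwheel '[[0,0,0,0]]';  python3 -m handwheel '[[-0.0011,-0.0141,0,-9],[-0.0044,-0.0278,0,-18],[-0.0098,-0.0409,0,-27],[-0.0172,-0.0529,0,-36],[-0.0264,-0.0636,0,-45]]'; python3 -m handwheel '[[0,0,0,0]]'; python3 - <<'E'
from h import *
p,R,s=pose();print(s['joints'].round(3))
x=R[:,0];J=p-90*x;t=np.array([527.8,51.6,95])-p+90*x;print('J',J.round(),'offline',(t@R[:,1]).round(1))
E
```

```text
clock: 11.55
eef_pos: [608.8, 353.8, 73.3]
eef_rot: [3.138, -0.007, 0.755]
wrist_force: [0.8, 2.3, 0.8]
finger_gap: 13.7
clock: 11.68
eef_pos: [608.2, 354.4, 73.2]
eef_rot: [3.138, -0.007, 0.755]
wrist_force: [-0.4, -1.2, -0.7]
finger_gap: 13.8
clock: 12.3
eef_pos: [545.6, 382.8, 73.2]
eef_rot: [3.133, -0.004, 1.541]
wrist_force: [1.4, 3.5, 2.9]
finger_gap: 13.8
clock: 12.42
eef_pos: [545.4, 382.5, 73.3]
eef_rot: [3.133, -0.003, 1.538]
wrist_force: [-0.1, -0.4, -2.4]
finger_gap: 13.5
[ 0.557  0.684  1.293 -0.002  1.157  0.591]
J [542. 293.  73.] offline -6.5
```

```bash
python3 -m handwheel '[[0,0,0,0],[0,0,0,0],[0,0,0,0]]' 0.5; python3 -m handwheel '[[0,0,-0.06,0],[0,0,-0.12,0],[0.03,0,-0.18,0],[0.05,0,-0.2,0]]'; python3 - <<'E'
from h import *
from scipy.optimize import least_squares
D=[(.30047,1.52159,549.7,212.9),(.15383,1.88642,447.9,138.8),(.616,.887,697.8,294.3),(.684,1.293,666.1,73.3)]
s=read_state();q=s['joints'];p=s['eef_pos'];D.append((q[1],q[2],np.hypot(p[0],p[1]),p[2]));print(q,p)
A=[];b=[]
for a,e,r,z in D:
    A+= [[1,0,np.sin(a),np.sin(a+e),np.cos(a+e)],[0,1,np.cos(a),np.cos(a+e),-np.sin(a+e)]];b+=[r,z]
x,res,_,_=np.linalg.lstsq(np.array(A),np.array(b),rcond=None);print('a0,h-T,L1,A,B',x.round(1),res)
cv2.imwrite('pics/t3.png',cv2.resize(cams.camera('top')[170:280,100:280,::-1],None,fx=4.4,fy=4.4,interpolation=cv2.INTER_CUBIC))
E
```

```text
clock: 12.8
eef_pos: [545.7, 382.3, 73.1]
eef_rot: [3.134, -0.003, 1.536]
wrist_force: [0.4, 0.3, 0.4]
finger_gap: 40.8
clock: 13.3
eef_pos: [546.3, 432.5, 277.6]
eef_rot: [3.13, -0.006, 1.535]
wrist_force: [-0.6, -0.0, -0.6]
finger_gap: 46.7
[ 0.61802994  0.61251457  0.92969677 -0.00234268  1.58608213  0.65395093] [546.29245608 432.53260584 277.5782229 ]
a0,h-T,L1,A,B [  1.6 -42.  426.8 447.9  42.6] [4.02731553]
```

View pics/t3.png

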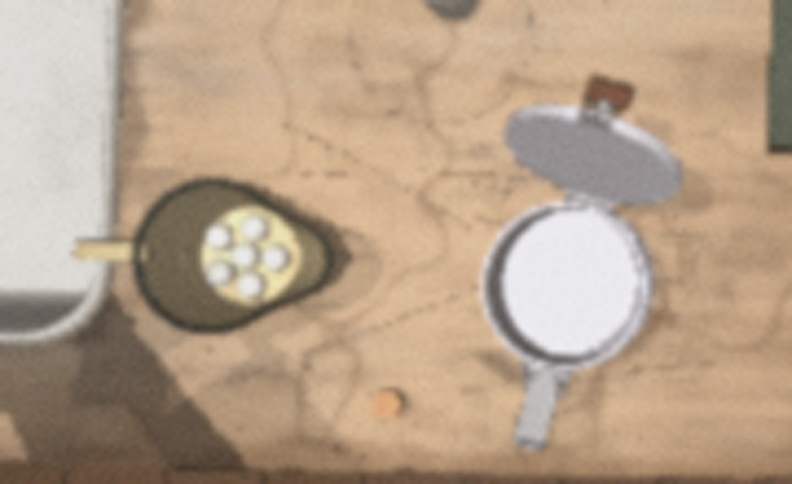

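The jug stands with its spout at crop (330,255) pointing at the tin (570,285), the handle to the left over the sink edge, and the gripper clear. The lid is open, the cork is in place, and all six weights are inside.

The rows can't pitch the tool directly. I'll test whether a pose at the edge of reach tilts it.

```bash
python3 -m handwheel '[[0,0,-0.06,0],[0,0,-0.12,0],[0,0,-0.18,0],[0,0,-0.24,0],[0,0,-0.3,0]]' 0.5; python3 -m handwheel '[[0.03,0.04,-0.05,0],[0.07,0.08,-0.1,0],[0.07,0.08,-0.1,0]]'; python3 -c "
from h import *
print(read_state()['joints'].round(3))"
```

```text
clock: 13.98
eef_pos: [513.6, 409.3, 527.0]
eef_rot: [3.117, -0.018, 1.536]
wrist_force: [0.1, -0.5, 1.1]
finger_gap: 46.9
clock: 14.35
eef_pos: [515.0, 410.5, 535.2]
eef_rot: [3.092, -0.039, 1.536]
wrist_force: [-0.0, 0.3, -0.5]
finger_gap: 46.9
[6.170e-01 6.700e-01 2.370e-01 2.000e-03 2.172e+00 6.530e-01]
```

```bash
python3 -m handwheel '[[0.04,0.05,0,0],[0.08,0.1,0,0],[0.12,0.15,0,0],[0.16,0.2,0,0],[0.2,0.25,0,0]]';python3 -c "
from h import *
p,R,s=pose()
print(s['joints'].round(3),R[:,2].round(3))";  python3 -m handwheel '[[0.04,0.05,0,0],[0.08,0.1,0,0],[0.12,0.15,0,0],[0.16,0.2,0,0],[0.2,0.25,0,0]]'; python3 -c "
from h import *
p,R,s=pose()
print(s['joints'].round(3),R[:,2].round(3))"
```

```text
clock: 14.98
eef_pos: [578.6, 453.3, 451.7]
eef_rot: [3.064, -0.063, 1.538]
wrist_force: [1.3, 0.5, 0.7]
finger_gap: 47.0
[0.613 0.796 0.235 0.004 2.011 0.651] [ 0.08   0.06  -0.995]
clock: 15.6
eef_pos: [623.5, 482.7, 384.4]
eef_rot: [3.033, -0.089, 1.54]
wrist_force: [-0.2, 0.4, -1.0]
finger_gap: 47.0
[0.611 0.889 0.235 0.006 1.876 0.648] [ 0.111  0.085 -0.99 ]
```

```bash
for i in 1 2 3 4; do python3 -m handwheel '[[0.03,0.037,-0.04,0]]' | grep -E 'clock|rot'; done; python3 -c "
from h import *
p,R,s=pose()
print(p,s['joints'].round(3),R[:,2].round(3))"
```

```text
clock: 15.72
eef_rot: [3.01, -0.108, 1.542]
clock: 15.85
eef_rot: [2.98, -0.132, 1.546]
clock: 15.98
eef_rot: [2.951, -0.155, 1.55]
clock: 16.1
eef_rot: [2.921, -0.178, 1.555]
[613.59077374 472.38817514 471.67784879] [0.604 0.78  0.235 0.014 1.844 0.645] [ 0.221  0.169 -0.96 ]
```

```bash
cat > kin.py <<'E'
from h import *
from scipy.optimize import least_squares
lo=np.array([-3.03,-.79,.23,-1.04,0,-2.55]);hi=np.array([3.03,2.21,2.52,4.18,3.07,2.55])
rz=lambda a:Ro.from_euler('z',a).as_matrix()
ry=lambda a:Ro.from_euler('y',a).as_matrix()
T=None;H=None
def fk(q,T,L1=426.8,A=447.9,B=42.6,a0=1.6,hT=-42.):
    M=rz(q[0])@ry(q[1]);p=rz(q[0])@[a0,0,hT+T]+M@[0,0,L1]
    M=M@ry(q[2]);p=p+M@[B,0,A];M=M@rz(q[3])@ry(q[4]);p=p+M@[0,0,T]
    return p,M@rz(q[5]+np.pi/2)
def ik(p,R,T,q0):
    f=lambda q:np.r_[(fk(q,T)[0]-p)/200,(Ro.from_matrix(R.T@fk(q,T)[1]).as_rotvec())]
    s=least_squares(f,np.clip(q0,lo+1e-3,hi-1e-3),bounds=(lo,hi));return s.x,s.cost
def Rt(az,el,roll):
    "tool z at azimuth az, el below horizontal; roll=0: tool y horizontal, pointing right of az"
    z=np.array([np.cos(az)*np.cos(el),np.sin(az)*np.cos(el),-np.sin(el)]);y=np.array([np.sin(az),-np.cos(az),0]);x=np.cross(y,z)
    return np.c_[x,y,z]@rz(roll)
E
python3 - <<'E'
from kin import *
p,R,s=pose();q=s['joints']
T=min(range(50,400,2),key=lambda T:np.linalg.norm(fk(q,T)[0]-p));print('T',T,fk(q,T)[0]-p,np.abs(fk(q,T)[1]-R).max())
J=np.array([542,293,0]);tin=np.array([527.8,51.6,0])
for azd in (45,60,75,90):
  for el in (0,20,35):
    az=np.radians(azd);e=np.radians(el);hd=az-np.pi/2;u=np.array([np.cos(hd),np.sin(hd),0])
    for rs in (0,np.pi):
      out=[];g=J-90*u+[0,0,75];a=Rt(az,e,0)[:,2]
      q0=np.array([.5,.5,1.2,1.6,1.,-1.5 if rs else 1.5])
      for al in (0,45,95):
        d=np.radians(al);W=Ro.from_rotvec(a*d).as_matrix()
        if al==0: tg=g
        else:
          lip=W@(172*u+[0,0,25]);tg=tin+[0,0,125 if al<60 else 125]-lip
        X=tg+11*a
        best=min((ik(X,Rt(az,e,rs+d),T,np.r_[q0[:3],k,q0[4:]]) for k in(q0[3],.5,2.8)),key=lambda b:b[1]);q0=best[0]
        out.append(f"{best[1]:.3f} {np.round(best[0],1)}")
      print(azd,el,'flip' if rs else '',*out)
E
```

```text
T 252 [ 22.27793004 -29.2731734   -0.3719799 ] 5.741934705483231e-16
45 0  0.000 [ 0.5  0.8  2.1  2.9  1.3 -1.5] 0.000 [-0.1  0.1  2.4  2.2  1.2 -0.3] 0.000 [-0.3  0.2  2.2  1.9  1.2  0.9]
45 0 flip 0.301 [ 0.7  0.3  2.   0.9  0.  -2.5] 0.108 [-0.  -0.2  2.3  1.6  0.7 -2.5] 0.000 [-0.3  0.2  2.2  1.9  1.2 -2.3]
45 20  0.000 [ 0.6  0.5  2.2  2.8  0.8 -1.4] 0.000 [ 0.1 -0.   2.3  1.9  0.7  0. ] 0.000 [-0.1  0.1  2.   1.6  0.8  1.2]
45 20 flip 0.103 [ 0.7  0.3  2.   0.9  0.  -2.5] 0.020 [ 0.1 -0.1  2.2  1.5  0.6 -2.5] 0.000 [-0.1  0.1  2.   1.6  0.8 -1.9]
45 35  0.000 [ 0.6  0.4  2.1  2.6  0.4 -1.2] 0.000 [0.2 0.  2.2 1.4 0.5 0.6] 0.000 [-0.   0.2  1.8  1.1  0.7  1.7]
45 35 flip 0.024 [ 0.7  0.4  2.   0.9  0.  -2.5] 0.000 [ 0.2  0.   2.2  1.4  0.5 -2.5] 0.000 [-0.   0.2  1.8  1.1  0.7 -1.5]
60 0  0.000 [ 0.4  0.8  2.1  2.4  1.4 -1.4] 0.000 [-0.3  0.2  2.4  1.8  1.4 -0.2] 0.000 [-0.4  0.3  2.   1.7  1.5  0.9]
60 0 flip 0.363 [ 0.7  0.2  2.1  0.7  0.  -2.4] 0.123 [-0.2 -0.2  2.3  1.4  1.1 -2.5] 0.000 [-0.4  0.3  2.   1.7  1.5 -2.2]
60 20  0.000 [ 0.4  0.5  2.2  2.3  0.9 -1.2] 0.000 [-0.1 
[... 1200 characters left out ...]
.5 -1.2] 0.000 [-0.5  0.4  2.   1.2  1.9 -0.1] 0.000 [-0.4  0.5  1.7  1.4  1.9  1. ]
90 0 flip 0.642 [ 0.6  0.2  2.1  0.7  0.3 -2.5] 0.186 [-0.4  0.2  2.   1.2  1.7 -2.5] 0.000 [-0.4  0.5  1.7  1.4  1.9 -2.1]
90 20  0.000 [ 0.1  0.6  1.9  1.5  1.2 -1. ] 0.000 [-0.3  0.2  2.   1.1  1.6  0. ] 0.000 [-0.2  0.4  1.7  1.2  1.6  1.1]
90 20 flip 0.375 [ 0.6  0.2  2.   0.5  0.4 -2.5] 0.098 [-0.2  0.1  2.   1.   1.5 -2.5] 0.000 [-0.2  0.4  1.7  1.2  1.6 -2. ]
90 35  0.000 [ 0.2  0.5  1.9  1.3  1.  -0.7] 0.000 [-0.2  0.1  2.1  1.   1.4  0.2] 0.000 [-0.1  0.3  1.7  1.   1.4  1.3]
90 35 flip 0.224 [ 0.6  0.3  2.   0.4  0.5 -2.5] 0.042 [-0.1  0.   2.   0.8  1.3 -2.5] 0.000 [-0.1  0.3  1.7  1.   1.4 -1.9]
```

The orientation model matches exactly; the position has a constant 37 mm lateral shoulder offset. One-row calls at the reach limit do ratchet the tilt. So I'll push the handle round by about 70°, so the jug can be taken from the side at tool azimuth 65° and tipped by turning about the tool's z.

```bash
cat > go.py <<'E'
import sys;from h import *
for a in sys.argv[1:]: print(a,togo([float(v) for v in a.split(',')]))
E
python3 go.py 610,385,200 
```

```text
610,385,200 [-0.1342 -0.0572  0.2453]
```

```bash
python3 -m handwheel '[[-0.027,-0.012,0.05,0],[-0.054,-0.024,0.1,0],[-0.081,-0.036,0.15,0],[-0.108,-0.047,0.2,0],[-0.134,-0.057,0.245,0]]' 1; python3 -m handwheel '[[0,0,0,0]]'; python3 go.py 603,383,70 572,383,70 541,384,70 507,376,70 488,364,70 472,350,70
```

```text
clock: 16.73
eef_pos: [610.0, 389.9, 216.8]
eef_rot: [2.918, -0.18, 1.556]
wrist_force: [1.2, 0.6, -0.4]
finger_gap: 1.5
clock: 16.85
eef_pos: [608.9, 388.3, 214.1]
eef_rot: [2.923, -0.177, 1.553]
wrist_force: [0.0, -1.2, 1.5]
finger_gap: 0.4
603,383,70 [-0.0307 -0.0362  0.1363]
572,383,70 [-0.0312 -0.0665  0.1295]
541,384,70 [-0.0307 -0.0968  0.1228]
507,376,70 [-0.0392 -0.1295  0.114 ]
488,364,70 [-0.0513 -0.1474  0.1078]
472,350,70 [-0.0654 -0.1622  0.102 ]
```

```bash
python3 -m handwheel '[[-0.01,-0.012,0.05,0],[-0.02,-0.024,0.1,0],[-0.031,-0.036,0.136,0],[-0.031,-0.036,0.136,0],[-0.031,-0.055,0.132,0]]'; python3 go.py 572,383,70 541,384,70 507,376,70 488,364,70 472,350,70
```

```text
clock: 17.48
eef_pos: [586.2, 384.6, 74.8]
eef_rot: [2.918, -0.18, 1.554]
wrist_force: [-0.1, -0.2, 0.4]
finger_gap: 0.7
572,383,70 [-0.0026 -0.0148  0.0012]
541,384,70 [-0.0022 -0.0451 -0.0056]
507,376,70 [-0.0106 -0.0777 -0.0147]
488,364,70 [-0.0227 -0.0956 -0.021 ]
472,350,70 [-0.0368 -0.1104 -0.027 ]
```

```bash
python3 -m handwheel '[[-0.0026,-0.015,0.001,0],[-0.0024,-0.025,-0.001,0],[-0.0022,-0.035,-0.003,0],[-0.0022,-0.045,-0.0056,0],[-0.005,-0.056,-0.0085,0]]'; python3 -m handwheel '[[-0.003,-0.011,-0.003,0],[-0.006,-0.022,-0.006,0],[-0.012,-0.032,-0.009,0],[-0.018,-0.04,-0.012,0],[-0.025,-0.048,-0.015,0]]'; python3 go.py 472,350,70; python3 - <<'E'
from h import *
cv2.imwrite('pics/t4.png',cv2.resize(cams.camera('top')[170:280,100:280,::-1],None,fx=4.4,fy=4.4,interpolation=cv2.INTER_CUBIC))
E
```

```text
clock: 18.1
eef_pos: [529.2, 381.5, 70.2]
eef_rot: [2.917, -0.181, 1.554]
wrist_force: [0.6, 0.3, 1.0]
finger_gap: 0.7
clock: 18.73
eef_pos: [478.1, 356.6, 69.6]
eef_rot: [2.917, -0.181, 1.554]
wrist_force: [1.4, 0.2, 0.7]
finger_gap: 0.5
472,350,70 [-0.0065 -0.0055 -0.0029]
```

View pics/t4.png

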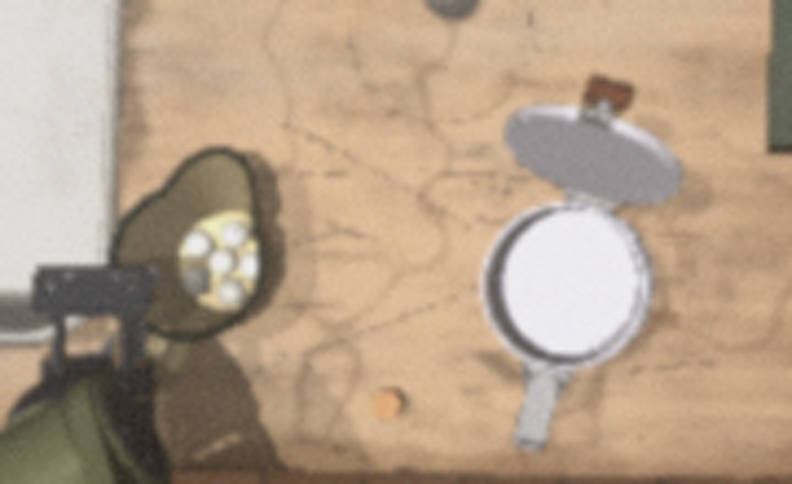

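The top view shows the jug turned, with its lip at crop (222,148) and mouth centre at (190,262), so heading about -16°. It still holds its weights, and the cork and tin are untouched.

```bash
python3 go.py 490,380,180; python3 -m handwheel '[[0.01,0.012,-0.05,0],[0.01,0.012,-0.11,0]]' 0.75; python3 go.py 300,520,300  100,620,550; python3 - <<'E'
from h import *
c=cams.get_calibration('top');g=lambda u,v,z:cast(c,(100+u/4.4-.4,170+v/4.4-.4),z)
a=g(190,262,100);b=g(222,148,100);print(a,b,np.degrees(np.arctan2(b[1]-a[1],b[0]-a[0])),np.hypot(*(b-a)[:2]))
E
```

```text
490,380,180 [ 0.0437  0.0351 -0.0991]
clock: 19.02
eef_pos: [464.2, 345.9, 180.1]
eef_rot: [2.919, -0.179, 1.553]
wrist_force: [-0.4, -0.6, -0.1]
finger_gap: 16.9
300,520,300 [ 0.1899 -0.1438 -0.1222]
100,620,550 [ 0.3294 -0.2902 -0.3897]
[538.03972738 304.95134518 100.        ] [615.70791233 286.23228942 100.        ] -13.550609628573449 79.89211476943417
```

```bash
python3 -m handwheel '[[0.03,-0.028,-0.04,0],[0.065,-0.057,-0.08,0],[0.1,-0.087,-0.12,0],[0.132,-0.116,-0.156,0],[0.165,-0.145,-0.195,0]]'; python3 -m handwheel '[[0.033,-0.029,-0.04,0],[0.066,-0.058,-0.08,0],[0.1,-0.087,-0.12,0],[0.132,-0.116,-0.156,0],[0.165,-0.145,-0.195,0]]'; cat > st.py <<'E'
from h import *
p,R,s=pose();z=R[:,2];y=R[:,1]
print(s['clock'],p.round(),s['joints'].round(2),'az %.1f el %.1f'%(np.degrees(np.arctan2(z[1],z[0])),np.degrees(np.arcsin(-z[2]))),'y',y.round(2))
rad=np.array([p[0],p[1],0])/np.hypot(p[0],p[1])
print('tool coords of radial',(R.T@rad).round(3),'up',R[2].round(3))
t=Ro.from_matrix(R);# turn that makes y horizontal, to the right of az
h=np.array([np.sin(np.arctan2(z[1],z[0])),-np.cos(np.arctan2(z[1],z[0])),0]);c=R.T@h;print('turn for roll 0: %.1f'%np.degrees(np.arctan2(-c[0],c[1])))
E
python3 st.py
```

```text
clock: 19.65
eef_pos: [280.8, 483.5, 366.3]
eef_rot: [2.92, -0.179, 1.553]
wrist_force: [1.1, 0.9, -0.6]
finger_gap: 23.6
clock: 20.27
eef_pos: [100.5, 619.4, 550.0]
eef_rot: [2.919, -0.179, 1.553]
wrist_force: [-0.3, 0.2, 1.3]
finger_gap: 23.6
20.275 [101. 619. 550.] [ 1.43  0.41  0.63 -0.21  1.89  1.38] az 37.3 el 73.7 y [ 0.97 -0.06  0.22]
tool coords of radial [0.974 0.1   0.204] up [ 0.178  0.217 -0.96 ]
turn for roll 0: 50.5
```

```bash
python3 -m handwheel '[[0.03,0,-0.05,0],[0.06,0,-0.1,0],[0.08,0,-0.16,0]]' >/dev/null; 
python3 -m handwheel '[[0.03,0,-0.05,0]]'>/dev/null;python3 -m handwheel '[[0.03,0,-0.05,0]]'>/dev/null;python3 -m handwheel '[[0.03,0,-0.05,0]]'>/dev/null;python3 -m handwheel '[[0.03,0,-0.05,0]]'>/dev/null; python3 st.py; python3 -m handwheel '[[0.03,0,-0.05,5]]'>/dev/null;python3 -m handwheel '[[0.03,0,-0.05,5]]'>/dev/null;python3 -m handwheel '[[0.03,0,-0.05,5]]'>/dev/null;python3 -m handwheel '[[0.03,0,-0.05,5]]'>/dev/null; python3 st.py
```

```text
21.15 [ 28. 565. 694.] [ 1.57  0.43  0.23 -0.3   2.13  1.39] az 51.7 el 66.5 y [ 0.97 -0.06  0.24]
tool coords of radial [ 0.946 -0.016  0.325] up [ 0.319  0.239 -0.917]
turn for roll 0: 36.9
21.65 [  0. 502. 760.] [ 1.65  0.31  0.24 -0.35  2.13  1.76] az 58.7 el 60.1 y [ 0.92 -0.38  0.09]
tool coords of radial [ 0.82  -0.382  0.426] up [ 0.49   0.086 -0.867]
turn for roll 0: 9.9
```

```bash
python3 -m handwheel '[[0.055,-0.005,-0.018,2.5]]'>/dev/null;python3 -m handwheel '[[0.055,-0.005,-0.018,2.5]]'>/dev/null;python3 -m handwheel '[[0.055,-0.005,-0.018,2.5]]'>/dev/null;python3 -m handwheel '[[0.055,-0.005,-0.018,2.5]]'>/dev/null; python3 st.py;python3 -m handwheel '[[0.055,0,-0.014,0]]'>/dev/null;python3 -m handwheel '[[0.055,0,-0.014,0]]'>/dev/null;python3 -m handwheel '[[0.055,0,-0.014,0]]'>/dev/null;python3 -m handwheel '[[0.055,0,-0.014,0]]'>/dev/null; python3 st.py
```

```text
22.15 [ 48. 549. 772.] [ 1.54  0.32  0.24 -0.28  1.97  1.89] az 63.5 el 52.8 y [ 0.86 -0.5  -0.05]
tool coords of radial [ 0.71  -0.424  0.562] up [ 0.603 -0.047 -0.797]
turn for roll 0: -4.5
22.65 [119. 570. 797.] [ 1.37  0.32  0.24 -0.16  1.82  1.8 ] az 65.9 el 45.2 y [ 0.88 -0.48 -0.08]
tool coords of radial [ 0.666 -0.289  0.688] up [ 0.7   -0.078 -0.71 ]
turn for roll 0: -6.4
```

```bash
python3 -m handwheel '[[0.053,-0.025,-0.004,-1]]'>/dev/null;python3 -m handwheel '[[0.053,-0.025,-0.004,-1]]'>/dev/null;python3 -m handwheel '[[0.053,-0.025,-0.004,-1]]'>/dev/null;python3 -m handwheel '[[0.053,-0.025,-0.004,-1]]'>/dev/null;python3 -m handwheel '[[0.053,-0.025,-0.004,-1]]'>/dev/null;python3 -m handwheel '[[0.053,-0.025,-0.004,-1]]'>/dev/null; python3 st.py
```

```text
23.4 [ 74. 649. 819.] [ 1.5   0.37  0.24 -0.25  1.56  1.78] az 68.7 el 32.8 y [ 0.92 -0.38 -0.03]
tool coords of radial [ 0.514 -0.274  0.813] up [ 0.84  -0.03  -0.542]
turn for roll 0: -2.1
```

```bash
python3 -m handwheel '[[0.05,-0.035,0,0]]'>/dev/null;python3 -m handwheel '[[0.05,-0.035,0,0]]'>/dev/null;python3 -m handwheel '[[0.05,-0.035,0,0]]'>/dev/null;python3 -m handwheel '[[0.05,-0.035,0,0]]'>/dev/null;python3 -m handwheel '[[0.05,-0.035,0,0]]'>/dev/null;python3 -m handwheel '[[0.05,-0.035,0,0]]'>/dev/null; python3 st.py
```

```text
24.15 [-40. 693. 852.] [ 1.74  0.41  0.24 -0.46  1.35  1.92] az 72.3 el 20.4 y [ 0.94 -0.32 -0.06]
tool coords of radial [ 0.301 -0.379  0.875] up [ 0.935 -0.062 -0.349]
turn for roll 0: -3.8
```

```bash
python3 - <<'E'
s=open('kin.py').read().replace("[a0,0,hT+T]","[a0,D,hT+T]").replace("hT=-42.)","hT=-42.,D=36.6)")
open('kin.py','w').write(s)
from kin import *
p,R,st=pose();q=st['joints']
T=min(range(50,400,2),key=lambda T:np.linalg.norm(fk(q,T)[0]-p));print('T',T,fk(q,T)[0]-p)
def path(P,R,q,n):
    P0=fk(q,T)[0]
    for i in range(1,n+1):
        qn,c=ik(P0+(P-P0)*i/n,R,T,q);d=np.abs(qn-q).max();q=qn
        if i==n or c>1e-4 or d>.25: print(i,(P0+(P-P0)*i/n).round(),q.round(2),'c %.4f d %.2f'%(c,d))
    return q
a=R[:,2];G=np.array([451,327.5,78]);R2=R@rz(np.radians(-3.8))
for P in ([200,500,500],[420,240,300],G-89*a,G+11*a,G+11*a+[0,0,150]):
    print('->');q=path(np.array(P),R2,q,10)
# pour: rotate about a
hd=np.radians(-15);u=np.array([np.cos(hd),np.sin(hd),0]);tin=np.array([527.8,51.6,0])
for al in (30,60,95):
    W=Ro.from_rotvec(a*np.radians(al)).as_matrix();lip=W@(172*u+[0,0,22])
    X=tin+[0,0,120]-lip+11*a;print(al,'lip rel',lip.round(),'x ang',np.degrees(np.arccos((W@u)[2])).round())
    q=path(X,W@R2,q,6)
E
python3 go.py 200,500,500
```

```text
T 260 [-1.45571581  1.82248881 -0.59903703]
->
1 [-17. 675. 816.] [ 1.69  0.21  0.62 -0.44  1.17  1.91] c 0.0000 d 0.38
10 [200. 500. 500.] [ 1.01 -0.38  1.91  0.55  0.47  0.98] c 0.0000 d 0.27
->
10 [420. 240. 300.] [-0.08 -0.07  2.14  1.35  1.21 -0.42] c 0.0000 d 0.08
->
10 [426. 248. 109.] [-0.06  0.4   2.23  1.6   1.14 -1.02] c 0.0000 d 0.06
->
10 [454. 337.  74.] [ 0.18  0.55  2.11  1.84  1.03 -1.08] c 0.0000 d 0.02
->
10 [454. 337. 224.] [ 0.18  0.18  2.09  1.59  0.98 -0.62] c 0.0000 d 0.05
30 lip rel [146. -71. -61.] x ang 118.0
1 [443. 303. 216.] [ 0.09  0.16  2.15  1.56  1.04 -0.13] c 0.0000 d 0.49
6 [385. 132. 178.] [-0.42  0.16  2.28  1.25  1.37 -0.34] c 0.0000 d 0.11
60 lip rel [  87.  -78. -128.] x ang 145.0
1 [395. 133. 189.] [-0.41  0.15  2.26  1.26  1.37  0.23] c 0.0000 d 0.57
6 [444. 139. 245.] [-0.34  0.12  2.11  1.27  1.38  0.42] c 0.0000 d 0.04
95 lip rel [ -10.  -60. -162.] x ang 162.0
1 [460. 136. 250.] [-0.33  0.14  2.07  1.26  1.38  1.05] c 0.0000 d 0.63
6 [541. 122. 278.] [-0.31  0.26  1.83  1.26  1.4   1.16] c 0.0000 d 0.05
200,500,500 [-0.3482  0.3109  0.0188]
```

```bash
python3 -m handwheel '[[-0.035,0.031,0.002,-2],[-0.07,0.062,0.004,-4],[-0.105,0.093,0.006,-4],[-0.14,0.124,0.008,-4],[-0.175,0.155,0.01,-4]]' 0.68 > /dev/null; python3 go.py 200,500,500; python3 st.py
```

```text
200,500,500 [-0.1885  0.1474  0.0094]
24.775 [ 76. 598. 680.] [ 1.47 -0.16  1.35 -0.28  0.77  1.84] az 72.4 el 20.3 y [ 0.95 -0.3   0.  ]
tool coords of radial [ 0.342 -0.179  0.923] up [ 0.938  0.003 -0.347]
turn for roll 0: 0.2
```

```bash
python3 -m handwheel '[[-0.038,0.03,0.002,0],[-0.076,0.06,0.004,0],[-0.114,0.09,0.006,0],[-0.15,0.118,0.008,0],[-0.188,0.147,0.009,0]]' > /dev/null; python3 go.py 410,225,280; python3 st.py
```

```text
410,225,280 [-0.276   0.2821 -0.1095]
25.4 [200. 499. 500.] [ 1.   -0.38  1.92  0.57  0.47  0.96] az 72.4 el 20.2 y [ 0.95 -0.3   0.  ]
tool coords of radial [0.344 0.074 0.936] up [ 0.939  0.004 -0.345]
turn for roll 0: 0.2
```

```bash
python3 -m handwheel '[[-0.034,0.035,-0.014,0],[-0.07,0.07,-0.028,0],[-0.104,0.105,-0.041,0],[-0.138,0.14,-0.055,0],[-0.172,0.175,-0.068,0]]' > /dev/null;  python3 -m handwheel '[[-0.034,0.035,-0.014,0],[-0.07,0.07,-0.028,0],[-0.104,0.106,-0.041,0],[-0.104,0.106,-0.041,0]]' > /dev/null; python3 st.py; python3 - <<'E'
from h import *
p,R,s=pose();a=R[:,2];G=np.array([451,327.5,78])
print('pre',togo(G-69*a),'grasp',togo(G+11*a))
cv2.imwrite('pics/w5.png',cams.camera('wrist')[...,::-1]);c=cams.get_calibration('wrist')
for n,X in (('handle top',[451,327.5,92]),('handle low',[453,327,25]),('cork',[437,182,15]),('J rim near',[487,305,100])):print(n,proj(c,X).round())
E
```

```text
26.525 [411. 223. 278.] [-0.14 -0.05  2.19  1.35  1.25 -0.51] az 72.2 el 20.2 y [ 0.95 -0.31  0.  ]
tool coords of radial [0.248 0.691 0.679] up [ 0.939  0.002 -0.345]
turn for roll 0: 0.1
pre [-0.1491  0.0059  0.105 ] grasp [-0.1491  0.0059  0.185 ]
handle top [285. 304.]
handle low [285. 334.]
cork [315. 463.]
J rim near [318. 307.]
```

View pics/w5.png

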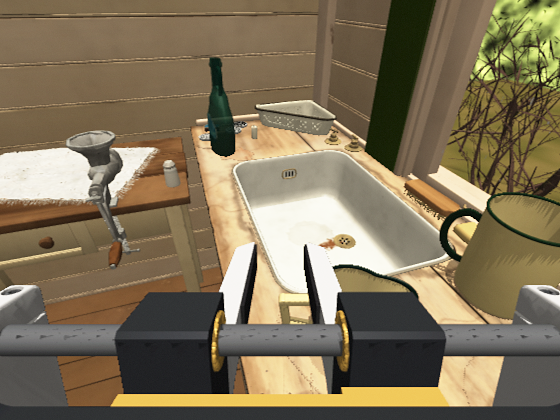

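The wrist view shows the handle loop between the fingers, its outer bar at about (287,300) against a predicted (285,304). The rim is behind the right finger, so the estimate is good to a few mm.

```bash
python3 -m handwheel '[[-0.045,0.002,0.02,0],[-0.09,0.004,0.04,0],[-0.135,0.006,0.07,0],[-0.149,0.007,0.09,0],[-0.149,0.007,0.1,0]]'; python3 - <<'E'
from h import *
p,R,s=pose();a=R[:,2];G=np.array([451,327.5,78])
print('grasp',togo(G+11*a))
cv2.imwrite('pics/w6.png',cams.camera('wrist')[150:,100:460,::-1])
c=cams.get_calibration('wrist')
for X in ([451,327.5,92],[453,327,25]):print(proj(c,X).round()-[100,150])
E
```

```text
clock: 27.2
eef_pos: [429.9, 263.6, 104.8]
eef_rot: [3.132, -1.218, 1.273]
wrist_force: [-0.2, 0.2, -0.7]
finger_gap: 29.8
grasp [-0.0019  0.0008  0.0834]
[180.  65.]
[182. 121.]
```

View pics/w6.png

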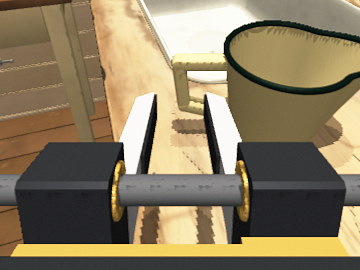

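The outer bar is at crop x=180, exactly as predicted and centred between the fingertips (155 and 207). I'm going in.

```bash
python3 -m handwheel '[[-0.002,0.001,0.025,0],[-0.002,0.001,0.05,0],[-0.002,0.001,0.075,0],[-0.002,0.001,0.084,0],[-0.002,0.001,0.084,0]]';python3 -m handwheel '[[0,0,0,0],[0,0,0,0],[0,0,0,0],[0,0,0,0]]' 1 60; python3 -m handwheel '[[0,0,0,0],[0,0,0,0]]';python3 st.py
```

```text
clock: 27.88
eef_pos: [454.9, 338.4, 75.6]
eef_rot: [3.125, -1.22, 1.281]
wrist_force: [0.5, 0.4, 1.0]
finger_gap: 30.0
clock: 28.38
eef_pos: [454.9, 338.2, 75.6]
eef_rot: [3.125, -1.22, 1.281]
wrist_force: [0.1, 0.7, -0.7]
finger_gap: 0.2
clock: 28.62
eef_pos: [454.9, 338.2, 75.6]
eef_rot: [3.125, -1.22, 1.281]
wrist_force: [0.4, -0.0, 1.1]
finger_gap: 0.6
28.625 [455. 338.  76.] [ 0.17  0.55  2.11  1.84  1.04 -1.08] az 72.4 el 20.1 y [ 0.95 -0.3   0.01]
tool coords of radial [0.276 0.586 0.762] up [ 0.939  0.006 -0.344]
turn for roll 0: 0.3
```

```bash
python3 - <<'E'
from h import *
w=cams.camera('wrist')[180:,150:430,::-1]; s=cams.camera('scene')[200:400,80:260,::-1]
a=cv2.resize(w,(420,360));b=cv2.resize(s,(324,360),interpolation=cv2.INTER_CUBIC);cv2.imwrite('pics/w7.png',np.hstack([a,b]))
E
```

```text
(no output)
```

View pics/w7.png

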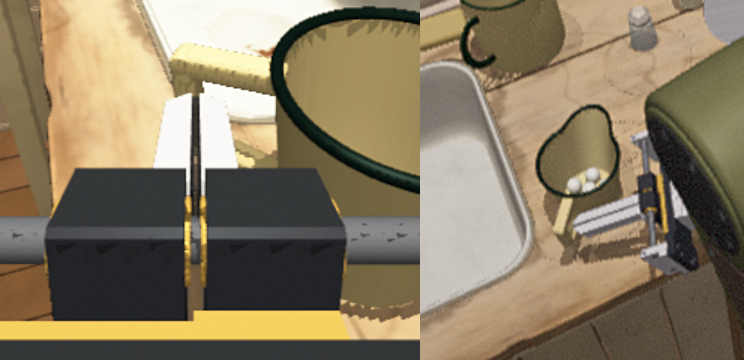

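```bash
python3 - <<'E'
from h import *
cs=cams.get_calibration('scene');cw=cams.get_calibration('wrist');p,R,s=pose()
for uv in ((159.4,311),(155,318)): print('scene outer top',cast(cs,uv,94).round())
for uv in ((150+172/1.5,180+62/1.5),(150+190/1.5,180+45/1.5),(150+183/1.5,180+52/1.5)): print('wrist',uv,cast(cw,uv,94).round(1))
print('tip',(p+8*R[:,2]).round(), proj(cw,p+8*R[:,2]),'TCP',p.round())
E
```

```text
scene outer top [490. 348.  94.]
scene outer top [478. 362.  94.]
wrist (264.6666666666667, 221.33333333333334) [450.9 356.3  94. ]
wrist (276.6666666666667, 210.0) [461.8 365.9  94. ]
wrist (272.0, 214.66666666666666) [457.3 361.8  94. ]
tip [457. 345.  73.] [279.16455407 255.26701687] TCP [455. 338.  76.]
```

```bash
python3 - <<'E'
from h import *
cw=cams.get_calibration('wrist')
w=cv2.imread('pics/w7.png')
f=lambda u,v,z=94:cast(cw,(150+u/1.5,180+v/1.5),z)
a,b=f(172,64),f(268,91);c,d=f(190,44),f(270,62)
print(a.round(),b.round(),c.round(),d.round())
for p,q in((a,b),(c,d)):print(np.degrees(np.arctan2(*(q-p)[1::-1])))
# rim points -> circle at z=100
P=np.array([f(u,v,100)[:2] for u,v in((275,65),(285,105),(310,135),(345,162),(385,182),(300,25),(340,12))])
A=np.c_[2*P,np.ones(len(P))];x=np.linalg.lstsq(A,(P**2).sum(1),rcond=None)[0];print('J',x[:2],np.sqrt(x[2]+x[0]**2+x[1]**2))
E
```

```text
[451. 355.  94.] [482. 327.  94.] [462. 367.  94.] [490. 344.  94.]
-41.57854597308717
-38.50482765110732
J [534.68513752 308.95113228] 54.19777241409168
```

The right panel and the wrist cast agree. The fingertips stopped short, with the outer bar at about (461,357), jug centre (535,309) and heading about -36°: opening the fingers on the retreat had turned it back. I'll back off, open, and go in deeper; the jaws should then square the handle up.

```bash
python3 -m handwheel '[[0,0,-0.02,0],[0,0,-0.035,0],[0,0,-0.035,0],[0,0,-0.035,0]]' 0.71; python3 - <<'E'
from h import *
p,R,s=pose();a=R[:,2];G=np.array([460.5,357,78]);print(togo(G+9*a))
w=cams.camera('wrist');cw=cams.get_calibration('wrist')
cv2.imwrite('pics/w8.png',cv2.resize(w[180:340,190:370,::-1],None,fx=3,fy=3))
for X in ([456.5,361,94],[451,355.5,94],[462,367,94]):print((proj(cw,X)-[190,180])*3)
E
```

```text
clock: 29.22
eef_pos: [445.2, 307.0, 87.7]
eef_rot: [3.124, -1.22, 1.281]
wrist_force: [-0.7, 0.7, -0.4]
finger_gap: 27.3
[ 0.0089 -0.0005  0.0614]
[246.76861964  69.10912715]
[231.67088662  84.55201265]
[260.57145092  53.41360387]
```

View pics/w8.png

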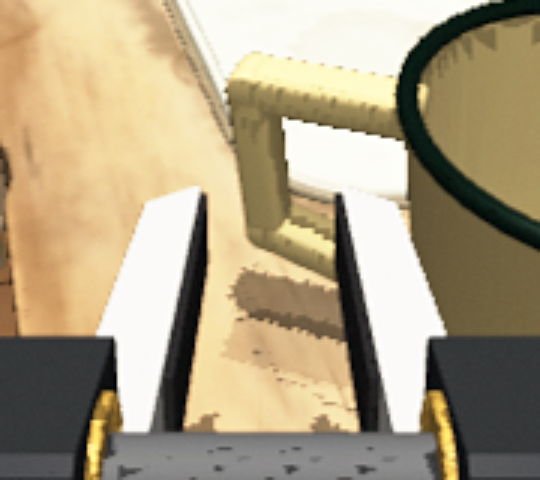

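The open loop stands straight ahead: its outer bar is at crop x 240-285, between the fingertips at 205 and 337. This was my last picture.

```bash
python3 -m handwheel '[[0.005,0,0.02,0],[0.007,0,0.035,0],[0.009,0,0.05,0],[0.009,0,0.061,0],[0.009,0,0.061,0]]';python3 -m handwheel '[[0,0,0,0],[0,0,0,0],[0,0,0,0],[0,0,0,0]]' 1 60; python3 -m handwheel '[[0,0,0,0],[0,0,0,0]]';python3 st.py
```

```text
clock: 29.9
eef_pos: [463.0, 365.3, 74.6]
eef_rot: [3.126, -1.219, 1.281]
wrist_force: [-0.8, 0.7, 0.3]
finger_gap: 27.0
clock: 30.4
eef_pos: [463.1, 365.1, 74.7]
eef_rot: [3.126, -1.219, 1.281]
wrist_force: [-0.2, -1.4, 0.4]
finger_gap: 0.5
clock: 30.65
eef_pos: [463.1, 365.1, 74.7]
eef_rot: [3.125, -1.219, 1.281]
wrist_force: [-0.4, 0.1, 0.0]
finger_gap: 0.1
30.65 [463. 365.  75.] [ 0.23  0.57  2.07  1.88  1.01 -1.07] az 72.4 el 20.1 y [ 0.95 -0.3   0.01]
tool coords of radial [0.282 0.563 0.777] up [ 0.939  0.006 -0.344]
turn for roll 0: 0.3
```

```bash
python3 - <<'E'
from h import *
w=cams.camera('wrist');cv2.imwrite('pics/w9.png',w[...,::-1]);
o=cv2.imread('pics/w8.png');print('w8 handle hsv',cv2.cvtColor(o,cv2.COLOR_BGR2HSV)[[95,180,220],[300,262,262]],'wood',cv2.cvtColor(o,cv2.COLOR_BGR2HSV)[[100,400],[100,280]],'body',cv2.cvtColor(o,cv2.COLOR_BGR2HSV)[250,470])
h=cv2.cvtColor(w,cv2.COLOR_RGB2HSV)[190:300:4,230:390:2]
def ch(p):
    H,S,V=map(int,p)
    if V<60:return '#'
    if S<45:return '.' if V>150 else ':'
    return 'H' if H>=22 else 'w'
print('\n'.join(''.join(ch(p) for p in r) for r in h))
E
```

```text
w8 handle hsv [[ 21 107 197]
 [ 21 114 141]
 [ 22 114 136]] wood [[ 20  98 238]
 [ 19  93 236]] body [ 21 112 109]
wwwwwwH.........................................................................
wwwwwww.........................................................................
wwwwwwww........................................................................
wwwwwwwww.......................................................................
wwwwwwwwww..................HHHH..................................HHH:.#########
wwwwwwwwwww..............HHHHHHHHHHH..........................www###############
wwwwwwwwwwww...........HwHHHHHHHHHHHHHHHH................wwwH###########wwwHHwww
wwwwwwwwwwww...........wwHwHHHHHHHHHHHHHHHHHHH......wwwww#########HwwwHwwHHHwwww
wwHwwwwwwwwww..........HwwwHwwwHHHHHHHHHHHHHHHHHHHwwwww########HwHwHwHwwwHHHHwww
HHHHHHwwwwwwww.........wwwwHwwHwHwHwHHHHHHHHHHHHHHHHHH######wwHHHwwHwwHwwwHHwwww
wwwwHHHHwwwwwww.........wwwwwwwHwHHHwwwwwHwHHHHHHHHH######wwwwwwwHwwwHHwHHHHwHww
wwwwHHHHHHwwwwww........wwHwHHwwwwHHwwwwwHwHHHHHHHH#####HwHHwwwwwwwwwHHwwHwwHHww
wwwHwwHHHHwww
[... 582 characters left out ...]
.....................######wwwHwwwwwHHHHwwHHHwwHHwww
wwwwwwwwwwwww...........###...........H...........#####wwwwHwwHwwwwHwHHwwwHHwwww
wwwwwwwwwwwww...........#w#...........wHwH.........#####HwwwwwHwwHHHwwwHHwHHwHwH
wwwwwwwwwwww............#w#............wHHHw......w######wwwwwHwHwHHHHwwHHHwwwHH
wwwwwwwwwwww............#w#............wwHwHHHwwwwww######HwHHHwwwHwwwwwHwHwwHwH
wwwwwwwwwwww............#w#............HHwwHwHwwHwwHw######HHHHHwHwwHwwwwwwHHHHw
wwwwwwwwwww.............#w#.............HHHHHwHHwwHwww#######HHHHHwHwHHHwwHHwHww
######################..#w#..#####################################HwHHHwHHHwHwHw
######################..#w#..######################################HwHwwHwHHwwHH
```

The colour map shows the loop still ahead of the tips. The inner finger must have hit the top bar, since the loop's hole spans only z 32-82 and I went in at 75, so each try pushed the handle away. I'll re-measure and enter at mid-hole.

```bash
python3 - <<'E'
from h import *
cw=cams.get_calibration('wrist');p,R,s=pose()
f=lambda u,v,z=94:cast(cw,(u,v),z)
near=f(276,221);far=f(290,205.5);n2=f(276+54,230);f2=f(330,222)
for n,X in(('near',near),('far',far),('f2',f2)):print(n,X.round(),)
print('width',np.hypot(*(far-near)[:2]),'heading far edge',np.degrees(np.arctan2(*(f2-far)[1::-1])))
w=cv2.imread('pics/w9.png');d=(w.max(2)<60).astype(np.uint8)
# rim inner-left dark points by row -> z=100
P=[]
for v in range(206,300,4):
    us=[u for u in range(326,420) if d[v,u]]
    if us and us[0]<400: 
        run=us[0]; 
        P.append(f(run,v,100)[:2])
P=np.array(P);A=np.c_[2*P,np.ones(len(P))];x=np.linalg.lstsq(A,(P**2).sum(1),rcond=None)[0];print('J',x[:2],np.sqrt(x[2]+x[0]**2+x[1]**2),len(P))
from scipy.optimize import least_squares
r=least_squares(lambda c:np.hypot(*(P-c).T)-52,x[:2]);print('J r52',r.x,np.abs(r.fun).max())
E
```

```text
near [466. 380.  94.]
far [480. 394.  94.]
f2 [498. 369.  94.]
width 19.687159732943407 heading far edge -54.006263094609395
J [532.46231988 310.85820364] 59.22839902156823 24
J r52 [526.40754517 315.8896938 ] 6.375477223568694
```

```bash
python3 -m handwheel '[[0,0,-0.05,0],[0,0,-0.1,0],[0.03,0,-0.14,0],[0.06,0,-0.16,0]]' 1|head -2; python3 go.py 535,185,150 547,217,97; python3 st.py
```

```text
clock: 31.2
eef_pos: [423.5, 240.4, 187.2]
535,185,150 [-0.0421  0.1228 -0.0049]
547,217,97 [-0.0801  0.1243  0.0454]
31.2 [424. 240. 187.] [-0.09  0.19  2.22  1.49  1.17 -0.79] az 72.3 el 20.2 y [ 0.95 -0.3   0.01]
tool coords of radial [0.249 0.68  0.69 ] up [ 0.939  0.005 -0.345]
turn for roll 0: 0.3
```

```bash
python3 -m handwheel '[[-0.012,0.04,0,0],[-0.03,0.08,-0.003,0],[-0.042,0.123,-0.005,0],[-0.06,0.124,0.02,0],[-0.08,0.124,0.045,0]]' 1; python3 -m handwheel '[[0,0,0,0]]';python3 st.py; python3 go.py 558,245,97 572,258,97 584,270,97
```

```text
clock: 31.82
eef_pos: [547.2, 216.8, 96.4]
eef_rot: [3.125, -1.219, 1.279]
wrist_force: [0.5, 0.0, -0.2]
finger_gap: 0.6
clock: 31.95
eef_pos: [546.4, 217.4, 94.9]
eef_rot: [3.134, -1.218, 1.271]
wrist_force: [-0.0, -0.1, 0.7]
finger_gap: 0.3
31.95 [546. 217.  95.] [-0.11  0.6   1.91  1.51  1.18 -0.9 ] az 72.4 el 20.2 y [ 0.95 -0.3   0.  ]
tool coords of radial [0.217 0.774 0.595] up [ 0.938  0.003 -0.345]
turn for roll 0: 0.2
558,245,97 [0.0122 0.0028 0.0272]
572,258,97 [0.018  0.0122 0.0428]
584,270,97 [0.0231 0.02   0.057 ]
```

```bash
python3 -m handwheel '[[0.006,0.001,0.014,0],[0.012,0.003,0.027,0],[0.015,0.007,0.035,0],[0.018,0.012,0.043,0],[0.02,0.016,0.05,0]]'; python3 -m handwheel '[[0,0,0,0]]'; python3 - <<'E'
from h import *
w=cams.camera('wrist');cv2.imwrite('pics/w10.png',w[...,::-1]);t=cams.camera('top');cv2.imwrite('pics/t10.png',t[...,::-1])
def ch(p):
    H,S,V=map(int,p)
    if V<60:return '#'
    if S<45:return '.' if V>150 else ':'
    return 'o' if V<175 else 'w'
for im,(a,b,c,d),s in((t,(205,262,105,180),(1.5,1)),):
    h=cv2.cvtColor(im,cv2.COLOR_RGB2HSV)
    for v in np.arange(a,b,s[0]): print('%3d '%v+''.join(ch(h[int(v),u]) for u in range(c,d)))
E
```

```text
clock: 32.58
eef_pos: [578.6, 264.2, 96.8]
eef_rot: [3.132, -1.218, 1.273]
wrist_force: [-0.1, -2.1, 2.9]
finger_gap: 0.5
clock: 32.7
eef_pos: [578.7, 264.6, 96.6]
eef_rot: [3.133, -1.218, 1.273]
wrist_force: [1.0, -1.2, 0.8]
finger_gap: 0.4
205 .....................:oooowwwwwwwwwwwwwwwwwwwwwwwwwwwwwwwwwwwwwwwwwwwwwwwww
206 .....................:ooowwwwwwwwwwwwwwwwwwwwwwwwwwwwwwwwwwwwwwwwwwwwwwwwww
208 .....................oowwwwwwwwwwwwwwoooooooooooowwwwwwwwwwwwwwwwwwwwwwwwww
209 .....................:owwwwwwwwwwwwooooooooooooooooowwwwwwwwwwwwwwwwwwwwwww
211 .....................oowwwwwwwwwoooooooooooooooooooooowwwwwwwwwwwwwwwwwwwww
212 .....................oowwwwwwwooooooooooooooooooooo:...wwwwwwwwwwwwwwwwwwww
214 .....................oooooooooooooooooooooooooooo:...........ooowwwwwwwwwww
215 ....................:oooooooooooooooooooooooooooo:..............oowwwwwwwww
217 ...................:::oooooooooooooooooooooooooo....................:ooooww
218 ..................:::oooooooooooooooooooooooooooo......................:ooo
220 ................::ooooooooooooooooooowwwwwwwooooo:....
[... 1481 characters left out ...]
wwwwwoooooooooooooooooowwwwowwwwwwwwwwwwwwwwwwwwwwwwo.:ooooo
250 wwwwwwwwwwwwwwwwwwooowwooooooooowwwwwwwwwwwwwwwwwwwwwwwwwwwwww.....:::::o::
251 wwwwwwwwwwwwwwwwwoooowooooowowwwwwwwwwwwwwwwwwwwwwwwwwwwwwwwww........:::::
253 wwwwwwwwwwwwwwwwooooooooowwooowwwwwwwwwwwwwwwwwwwwwwwwwwwwwwwwwwow......:::
254 wwwwwwwwwwwwwwwooooooooowwwooowwwwwwwwwwwwwwwwwwwwwwooowwwwwwwwwwww.....:::
256 wwwwwwwwwwwwwoooowwwwwwwwwwwwwwwwwwwwwwwwwwwwwwwwwwwwwwwwwwwwwwwwwww...:::#
257 wwwwwwwwwwwwwoowwwwwwwwwwwwwwwwwwwwwwwwwwwwwwwwwwwwwwwwwwwwwwwwwwwwwwwoo:::
259 wwwwwwwwwwwwwwwwwwwwwwwwwwwwwwwwwwwwwwwwwwwwwwwwwwwwwwwwwwwwwwwwwwwwwwwwwwo
260 wwwwwwwwwwwwwwwwwwwwwwwwwwwwwwwwwwwwwwwwwwwwwwwwwwwwwwwwwwwwwwwwwwwwwwwwwww
```

```bash
python3 -m handwheel '[[0.002,0.003,0.005,0],[0.003,0.005,0.01,0]]'; python3 -m handwheel '[[0,-0.005,-0.03,0],[0.02,-0.02,-0.08,0],[0.07,-0.05,-0.1,0],[0.1,-0.09,-0.1,0]]' 0.68; python3 st.py; python3 go.py 425,235,180
```

```text
clock: 33.05
eef_pos: [586.6, 272.9, 96.0]
eef_rot: [3.133, -1.218, 1.272]
wrist_force: [1.2, -3.4, 4.5]
finger_gap: 0.6
clock: 33.55
eef_pos: [482.4, 243.3, 226.2]
eef_rot: [3.127, -1.219, 1.276]
wrist_force: [1.3, 0.1, 0.5]
finger_gap: 30.2
33.55 [482. 243. 226.] [-0.07  0.21  2.06  1.44  1.17 -0.63] az 72.2 el 20.2 y [ 0.95 -0.3   0.  ]
tool coords of radial [0.238 0.714 0.658] up [ 0.939  0.005 -0.345]
turn for roll 0: 0.3
425,235,180 [-0.0518 -0.0524 -0.0079]
```

```bash
python3 go.py 425,240,140; python3 -m handwheel '[[-0.02,-0.02,-0.003,0],[-0.045,-0.04,-0.006,0],[-0.07,-0.05,-0.01,0],[-0.088,-0.053,0.004,0],[-0.088,-0.053,0.006,0]]' 0.68; python3 - <<'E'
from h import *
w=cams.camera('wrist');cv2.imwrite('pics/w11.png',w[...,::-1]);c=cams.get_calibration('wrist');t=cams.camera('top');cv2.imwrite('pics/t11.png',t[...,::-1])
print(proj(c,[448,338,94]),proj(c,[532,311,100]))
h=cv2.cvtColor(w,cv2.COLOR_RGB2HSV)
def ch(p):
    H,S,V=map(int,p)
    if V<60:return '#'
    if S<45:return '.' if V>150 else ':'
    return 'o' if V<175 else ('h' if V<218 else 'w')
for v in range(190,310,3): print('%3d '%v+''.join(ch(h[v,u]) for u in range(235,375,1)))
E
```

```text
425,240,140 [-0.0877 -0.0541  0.0103]
clock: 34.17
eef_pos: [424.4, 236.1, 140.3]
eef_rot: [3.135, -1.218, 1.27]
wrist_force: [0.2, 0.4, 1.7]
finger_gap: 29.9
[270.37800009 220.12362937] [359.79573539 215.72282757]
190 wwwwwwwwwhhhhhhwhhhh...................................................:######ooooooooooooooooooooooooooooohoooooooooooooooooooooooooooooooo
193 wwwwwwwwwwwwhhhhhhhhhh...............................................:#####ooooooooooooooooooooooooooooooooooooooooooooooooooooooooooooooooo
196 wwwwwwwwwwwhhhhhhhwhohh........w...www..............................#####ooooooooooooooooooooooooooooooooooooooooooooooooooooooooooooooooooo
199 wwwwwwwwwwwwwhhhhhhhoohhh...wwwwwwwwwwwwwwwwwwwwwwwwwwww......ww...####ooooooooooooooooooooooooooooooooooooooooooooooooooooooooooooooooooooo
202 wwwwwwwwwwwwwwwwwwhhhhhhhh.wwwwwwwwwwwwwwwwwwwwwwwwwwwwwwwwwwwww.wh####wwhoooooooooooooooooooooooooooooooooooooooooooooooooooooooooooooooooo
205 wwwwwwwwwwwwwwwwwwwwwwhohhoooooooooooooooooooooohhhhwwhwwwwwwwwwwwh####ooooooooooooooooooooooooooooooooooooooooooooooooooooooooooooooooooooo
208 wwwwwwwwwww
[... 4214 characters left out ...]
wwwwwwwwwwwwwwwwwwwwwwwwwwwwwwwwwwwwwwwwwwwwwwwwwwwwwo#########...................:##:::#####:#####::#:::########::#####
298 .......:#########wwwwwwwwwwwwwwwwwwwwwwwwwwwwwwwwwwwwwwwwwwwwwwwwwwwwwwwwh#########:..................####:#::####:#######:###::#::#:##:####
301 ......:#########owwwwwwwwwwwwwwwwwwwwwwwwwwwwwwwwwwwwwwwwwwwwwwwwwwwwwwwwwo#########:.................#####:########:###:#::##:#########::##
304 ......##########wwwwwwwwwwwwwwwwwwwwwwwwwwwwwwwwwwwwwwwwwwwwwwwwwwwwwwwwwwh##########.................######:####:##:#:#####################
307 .....:#########owwwwwwwwwwwwwwwwwwwwwwwwwwwwwwwwwwwwwwwwwwwwwwwwwwwwwwwwwwwo#########:................########:###::::#::########::##:::#::#
```

```bash
python3 - <<'E'
from h import *
c=cams.get_calibration('wrist');p,R,s=pose()
f=lambda u,v,z:cast(c,(u,v),z)
a=f(261.5,204.5,94);b=f(301,207.5,94);far=f(263,197.5,94)
h=np.degrees(np.arctan2(*(b-a)[1::-1]));print(a.round(1),b.round(1),far.round(1),'heading',h)
# lower near corner at z=20
print('low near corner',f(267,240,20).round(1))
u=np.array([np.cos(np.radians(-17)),np.sin(np.radians(-17)),0]);G=(a+far)/2+6*u;G[2]=57
print('G',G.round(1),'pre',togo(G-50*R[:,2]),'grasp',togo(G+11*R[:,2]))
E
```

```text
[447.1 368.2  94. ] [485.7 350.3  94. ] [452.3 381.2  94. ] heading -24.8788218639588
low near corner [458.8 393.4  20. ]
G [455.4 373.   57. ] pre [-0.0312 -0.0128  0.1104] grasp [-0.0312 -0.0128  0.1714]
```

```bash
python3 - <<'E'
from h import *
c=cams.get_calibration('wrist');o,d=ray(c,(268,222));print('cam',o.round(),'f',210/np.tan(np.radians(c['vertical_fov']/2)),'dir',(d/np.linalg.norm(d)).round(3))
print('range from 12mm/12.5px',12*210/np.tan(np.radians(c['vertical_fov']/2))/12.5)
for z in (94,60,30,0,-30):
  print(z,[cast(c,uv,z).round() .tolist()[:2] for uv in ((261.5,204.5),(301,207.5),(263,197.5))])
im=cv2.imread('pics/t11.png');h=cv2.cvtColor(im,cv2.COLOR_BGR2HSV)
def ch(p):
    H,S,V=map(int,p)
    if V<60:return '#'
    if S<45:return '.' if V>150 else ':'
    return 'o' if V<140 else ('h' if V<185 else 'w')
for v in range(195,268): print('%3d '%v+''.join(ch(h[v,u]) for u in range(95,185)))
E
```

```text
cam [384. 108. 274.] f 299.4767272264451 dir [ 0.207  0.768 -0.606]
range from 12mm/12.5px 287.4976581373873
94 [[447.0, 368.0], [486.0, 350.0], [452.0, 381.0]]
60 [[459.0, 417.0], [505.0, 396.0], [465.0, 433.0]]
30 [[470.0, 461.0], [522.0, 436.0], [477.0, 478.0]]
0 [[480.0, 504.0], [539.0, 477.0], [488.0, 524.0]]
-30 [[491.0, 547.0], [556.0, 517.0], [499.0, 569.0]]
195 ................................ohhhhhwwwwwwwwwwwwwwwwwwwwwwwwwwwwwwwwwwwwwwwwwwwwwwwwwwww
196 ................................ohhhhhwwwwwwwwwwwwwwwwwwwwwwwwwwwwwwwwwwwwwwwwwwwwwwwwwwww
197 ................................hhhhhhwwwwwwwwwwwwwwwwwwwwwwwwwwwwwwwwwwwwwwwwwwwwwwwwwwww
198 ................................hhhhhhhwwwwwwwwwwwwwwwwwwwwwwwwwwwwwwwwwwwwwwwwwwwwwwwwwww
199 ................................hhhhhhhwwwwwwwwwwwwwwwwwwwwwwwwwwwwwwwwwwwwwwwwwwwwwwwwwww
200 ...............................:hhhhhhhwwwwwwwwwwwwwwwwwwwwwwwwwwwwwwwwwwwwwwwwwwwwwwwwwww
201 ...............................:hhhhhhwwwwwwwwwwwwwwwwwwwwwwwwwwwwwwwwwwwwwwwwwwwwwwwwwwww
202 ...............................:hhhhhhwwwwwwwwwwwwwwwwwwwwwwww
[... 5503 characters left out ...]
wwwwwwwwwwwwwwwwwhhhhwhhhooooooohhw
261 wwwwwwwwwwwwwwwwwwwhhhhhhwwhhhwwwwwwwwwwwwwwwwwwwwwwwwwwwwwwwwwwwww....hhhhwwwwwhhooooooow
262 wwwwwwwwwwwwwwwwwhhhhhhwwhhhhhhwhwwwwwwwwwwwwwwwwwwwwwwwwwwwwwwwww......::hhwwwwwhhhoooooh
263 wwwwwwwwwwwwwhhhhhhhhhhhhhwhhhhhhhwhwwwwwwwwwwwwwwwwwwwwwwwwwwwww..........:hhwwwwwwhhoooo
264 wwwwwwwwwwwwwwwhhhhhhhhhhwwwhhhhhhhhhwwwwwwwwwwwwwwwwwwwwwwwwwwww............:hhhhwwwwhhhh
265 wwwwwhwwwwwwwwwwhwhwhhhhhwwwwwhhhhhhhhhwwwwwwwwwwwwwwwwwwwwwwwwwwwwh...........::hhwwwwwww
266 whwhwhwhhwhwhhhhhhhhhhhhhwwwwwwhwhhhhhhwwwwwwwwwwwwwwwwwwwwwwwwwwwwwwh............:hhhwwww
267 whwwhhhhhhhhhhhhhhhhhhhhhwwwwwwwwhhhhhhhhwwwwwwwwwwwwwwwwwwhwwwwwwwwwwhh............::hhww
```

```bash
python3 - <<'E'
from h import *
c=cams.get_calibration('top');print('J',cast(c,(134.8,230.7),100).round(),'lip',cast(c,(145,205.7),100).round(),'sink',cast(c,(126.5,205),0).round())
p,R,s=pose();G=np.array([453,368,57.]);print('pre',togo(G-50*R[:,2]),'grasp',togo(G+11*R[:,2]))
E
```

```text
J [533. 328. 100.] lip [608. 301. 100.] sink [613. 392.   0.]
pre [-0.0331 -0.0136  0.1052] grasp [-0.0331 -0.0136  0.1662]
```

```bash
python3 -m handwheel '[[-0.015,-0.006,0.03,0],[-0.033,-0.013,0.06,0],[-0.033,-0.013,0.095,0],[-0.033,-0.013,0.12,0],[-0.033,-0.013,0.12,0]]' 0.68; python3 - <<'E'
from h import *
R=pose()[1];print(togo(np.array([453,368,57.])+11*R[:,2]))
w=cams.camera('wrist');h=cv2.cvtColor(w,cv2.COLOR_RGB2HSV)
def ch(p):
    H,S,V=map(int,p)
    if V<60:return '#'
    if S<45:return '.' if V>150 else ':'
    return 'o' if V<175 else ('h' if V<218 else 'w')
for v in range(180,280,4): print('%3d '%v+''.join(ch(h[v,u]) for u in range(230,350,1)))
E
```

```text
clock: 34.9
eef_pos: [443.5, 337.4, 69.8]
eef_rot: [3.126, -1.22, 1.28]
wrist_force: [0.2, -0.9, 0.4]
finger_gap: 30.3
[-0.001  -0.0002  0.0455]
180 wwwwwwwwwwhhhhhhwwwwhhhhh.....................................................................................##########
184 wwwwwwwwwwwwhhhhhhhhwwhhhhh................................................................................:#########ooo
188 wwwwwwwwwwwwwwwwhhhhhhhwhhhho.............................................................................########oooooo
192 wwwwwwwwwwwwwwwhhhhhhhhhhoohhhh............wwwwwwwwwwwwwwwwwwwwwwwwwwwww....wwwh.........................########ooooooo
196 wwwwwwwwwwwwwwwwhhhhhhhhhhhoohhho........wwwwwwwwwwwwwwwwwwwwwwwwwwwwwwwwwwwwwwwwwwwwwwwwwwwwwwwwwwwwwwwo########ooooooo
200 wwwwwwwwwwwwwwwwwwwwwwwwhhhhhoohhho....whhhhhhhoohwwwwhwwwwwwwwwwwwwwwwwwwwwwwwwwwwwwwwwwwwwwwwwwwwwwwwww########ooooooo
204 wwwwwwwwwwwwwwwwwwwwwwwwwwwwhhhoohhho...ooooooooooooooooooooooooooooooooohhhoohhwwwhhwwwwwwwwwwwwwwwwwwwoo#########ooooo
208 wwwwwwwwwwwwwwwwwwwwwwwwwwwwwwwwwhohhh.ooooooooooooooooooooooooooooooooooooo
[... 1469 characters left out ...]
whoooooooooohhhwwwwwwwwwwwwwh#####...................wwwwwwwwhooooooooooooo
260 w....................######wwwwwwwwwwwwwwwwwwwwwwoooooooooooooooooohhhhwwh######....................oooooooooooooooooooo
264 ....................#######wwwwwwwwwwwwwwwwwwwwwwwwwwwwwwwwhoooooooooooooo#######.....................oooooooooooooooooo
268 ...................:#######wwwwwwwwwwwwwwwwwwwwwwwwwwwwwwwwwwwwwwwwwwwhooo########.....................ooooooooooooooooo
272 ..................########owwwwwwwwwwwwwwwhoooooooooooowwhhhwwwhwwwwwwwwwwh#######:......................ooowhoooooooooo
276 .................:#######owwwwwwwwwwwwwwhhooooooooooooooooooooooooooooooooo########:......................oooooooooooooo
```

The map shows the outer bar at x 274-293, between the fingertips (254 and 303), and the right tip inside the hole.

```bash
python3 -m handwheel '[[-0.001,0.002,0.015,0],[-0.001,0.002,0.03,0],[-0.001,0.002,0.045,0],[-0.001,0.002,0.048,0],[-0.001,0.002,0.048,0]]' 0.68;python3 -m handwheel '[[0,0,0,0],[0,0,0,0],[0,0,0,0],[0,0,0,0]]' 1 60; python3 -m handwheel '[[0,0,0,0]]';python3 st.py
```

```text
clock: 35.58
eef_pos: [458.6, 378.8, 52.3]
eef_rot: [3.127, -1.22, 1.279]
wrist_force: [0.4, 0.0, -1.0]
finger_gap: 30.0
clock: 36.08
eef_pos: [458.8, 378.9, 53.5]
eef_rot: [3.123, -1.222, 1.283]
wrist_force: [-4.6, -3.6, 8.8]
finger_gap: 13.0
clock: 36.2
eef_pos: [459.2, 378.7, 54.4]
eef_rot: [3.119, -1.224, 1.287]
wrist_force: [-0.9, -3.0, 5.2]
finger_gap: 12.5
36.2 [459. 379.  54.] [ 0.27  0.63  2.06  1.95  1.01 -1.13] az 72.4 el 19.9 y [ 0.95 -0.3   0.01]
tool coords of radial [0.281 0.545 0.79 ] up [ 0.94   0.008 -0.34 ]
turn for roll 0: 0.5
```

```bash
python3 -m handwheel '[[0.019,0,-0.007,0],[0.038,0,-0.014,0],[0.066,0.001,-0.024,0],[0.103,0.001,-0.037,0],[0.141,0.001,-0.051,0]]'; python3 -m handwheel '[[0,0,0,0],[0,0,0,0]]'; python3 - <<'E'
from kin import *
p,R,s=pose();q=s['joints'];T=260
w=cams.camera('wrist');cv2.imwrite('pics/w12.png',w[...,::-1]);h=cv2.cvtColor(w,cv2.COLOR_RGB2HSV)
a=R[:,2];tin=np.array([527.8,51.6,0.])
hd=np.arctan2(a[1],a[0])-np.pi/2;u=np.array([np.cos(hd),np.sin(hd),0])
G=p-11*a;gz=54-11*a[2]*1  # grip height on jug
gz=54.4+11*.34;print('grip height',gz,'u',u.round(3))
def plan(al,zl,back,roll0=0):
    W=Ro.from_rotvec(a*np.radians(al)).as_matrix();lip=W@(172*u+[0,0,100-gz])
    L=tin-back*u+[0,0,zl];X=L-lip+11*a
    qq,c=ik(X,W@R,T,q);return X,qq,c,(R.T@(X-p)/1000),np.arccos((W@u)[2])
for al,zl,b in((0,170,60),(30,140,45),(50,125,40),(70,115,30),(85,112,28),(97,112,25)):
    X,qq,c,t,ang=plan(al,zl,b);print(al,X.round(),t.round(3),qq.round(2),'%.4f ang %.2f'%(c,ang))
E
```

```text
clock: 36.83
eef_pos: [458.7, 378.4, 204.7]
eef_rot: [3.123, -1.222, 1.283]
wrist_force: [0.6, 0.4, -2.4]
finger_gap: 11.3
clock: 37.08
eef_pos: [458.2, 378.0, 203.4]
eef_rot: [3.126, -1.221, 1.28]
wrist_force: [-0.3, -1.0, -4.4]
finger_gap: 11.8
grip height 58.14 u [ 0.953 -0.303  0.   ]
0 [310. 132. 124.] [-0.17  -0.068 -0.236] [-0.55  0.22  2.47  1.2   1.36 -1.12] 0.0000 ang 1.57
30 [337. 156. 180.] [-0.107 -0.049 -0.225] [-0.42  0.05  2.41  1.26  1.37 -0.36] 0.0000 ang 2.06
50 [374. 164. 216.] [-0.067 -0.016 -0.22 ] [-0.34  0.02  2.31  1.29  1.36  0.13] 0.0000 ang 2.37
70 [431. 161. 245.] [-0.035  0.039 -0.217] [-0.3   0.08  2.15  1.29  1.35  0.59] 0.0000 ang 2.65
85 [474. 154. 261.] [-0.018  0.083 -0.216] [-0.28  0.14  2.03  1.29  1.36  0.91] 0.0000 ang 2.78
97 [512. 145. 268.] [-0.01   0.122 -0.216] [-0.28  0.21  1.93  1.29  1.36  1.15] 0.0000 ang 2.77
```

```bash
python3 - <<'E'
from h import *
c=cams.get_calibration('wrist');p,R,s=pose();a=R[:,2];u=np.array([.953,-.303,0]);n=np.array([.303,.953,0])
G=p-11*a;base=G+90*u-[0,0,58]
for t in range(0,360,45): print(t,proj(c,base+[0,0,100]+52*(np.cos(np.radians(t))*u+np.sin(np.radians(t))*n)).round(),end=' ')
print('lip',proj(c,base+82*u+[0,0,100]).round(),'handle top',proj(c,G+[0,0,36]-6*u).round())
w=cv2.imread('pics/w12.png');h=cv2.cvtColor(w,cv2.COLOR_BGR2HSV)
def ch(p):
    H,S,V=map(int,p)
    if V<60:return '#'
    if S<45:return '.' if V>150 else ':'
    return 'o' if V<175 else ('h' if V<218 else 'w')
for v in range(120,300,5): print('%3d '%v+''.join(ch(h[v,u]) for u in range(250,520,2)))
E
```

```text
0 [559. 211.] 45 [488. 176.] 90 [419. 164.] 135 [367. 175.] 180 [354. 210.] 225 [410. 262.] 270 [525. 292.] 315 [590. 263.] lip [618. 211.] handle top [268. 219.]
120 ..wwhhhooooooooooohhooohooooooooooooohooooooooooohw.woooooooooooooooooo#########################oooooooooooooooooooooooooooooooooo#ooo#
125 oohhhhhhhwwwwwwwwwwooooooooohooooooooohoooooooooooooohw.wooooooooooooo#########################oooooooooooooooooooooooooooooooooooooooo
130 ooowwwwwwwwwwwwwwwwwwwwwwwohwwwwwooooooooooohwhohhhhhoooohwwhooooooooo#########################oooooooooooooooooooooooooooooooooooooooo
135 oohwwwwwwwwwwwwwwwwwwwwwwwwwhohwwwwwwwwwwwwwwoooohowwwwhhooooooowoooo#########################oooooooooooooooooooooooooooooooooooooooo#
140 wwwwwwwhwwwwwwwwwwwwwwwwwwwwwwwoowwwwwwwwwwhwhhhwwwwwwwwwwwooooooww.h########################oooooooooooooooooooooooooooooooooooooooooo
145 wwwwwwwwwwwhwwwwwwwwwwwwwwwwwwwwwwowwwwwwwwwwwwwwwwwwwwhhooooooooooo########################ooooooooooooooooooooooooooooooooooooooooo#o
150 wwwwwwwwwwwwwwwwwwwwwwwwwwwwwwwwwwwwhohwhw........hhwhwwwoohhhhhhhho#######################oo
[... 3402 characters left out ...]

275 ........:##ooooooooo##:................ww.....w.ooooooooooooooooooooooooooooooooo############ohhhhhhhhhhhhhhhhhhhhhhhhhhhhhwwwwwwwwwwww
280 ........##ooooooooooo##.........................oooooooooooooooooooooooooooooooooooooo############ohhhhhhhhhhhhhhhhhhhhhwwwwwwwwwwwwwww
285 ........##ooooooooooo##............ohoh.........oooooooooooooooooooooooooooooooooooooooooo##############oowhhhhhhhhhwwwwwwwwwwwwwwwwwww
290 ........##.oooooooooo##.............woooohhhhh.oooooooooooooooooooooooooooooooooooooooooooooooo################oohwwwwwwwwwwwwwwwwwwwww
295 ###....:##.......oooo##:....###############:####:##:##############ooooooooooooooooooooooooooooooooooo###################ooowwwwwwwwwwwh
```

The jug is lifted (-4.4 N). The rim's left edge is at (354,207), as predicted, but the spout side hangs about 8° low, so I'll allow for that.

```bash
python3 -m handwheel '[[0.0,-0.001,-0.012,2],[0.0,-0.003,-0.036,6],[-0.005,-0.006,-0.066,11],[-0.014,-0.008,-0.098,17],[-0.024,-0.01,-0.13,22]]'|tail -4; cat > plan.py <<'E'
import sys
from kin import *
# pour pose from current pose; argv: extra turn, lip height, back distance, droop(deg); nominal roll found from tool
p,R,s=pose();q=s['joints'];a=R[:,2];tin=np.array([527.8,51.6,0.])
az=np.arctan2(a[1],a[0]);u0=np.array([np.sin(az),-np.cos(az),0])
R0=Rt(az,np.arcsin(-a[2]),0);roll=np.degrees(Ro.from_matrix(R0.T@R).as_rotvec()[2])
dr=float(sys.argv[1]);print('roll',roll.round(1),p.round(),q.round(2),s['finger_gap'],s['wrist_force'].round(1),s['clock'])
for A in sys.argv[2:]:
    t,zl,b=map(float,A.split(','))
    W=Ro.from_rotvec(a*np.radians(t+dr)).as_matrix();lip=W@(172*u0+[0,0,42]);L=tin-b*u0+[0,0,zl];X=L-lip+11*a
    Wt=Ro.from_rotvec(a*np.radians(t-roll)).as_matrix();qq,c=ik(X,Wt@R,260,q)
    print(A,'turn %.0f'%(t-roll),(R.T@(X-p)/1000).round(3),qq.round(2),'%.4f'%c)
E
python3 plan.py 8 50,130,40 70,125,35 88,115,28
```

```text
eef_pos: [408.5, 256.0, 223.8]
eef_rot: [-2.344, -1.056, 0.398]
wrist_force: [0.8, -0.5, -2.9]
finger_gap: 11.8
roll 22.0 [408. 256. 224.] [-0.05  0.07  2.24  1.47  1.15 -0.28] 11.77557149287411 [ 0.8 -0.5 -2.9] 37.75
50,130,40 turn 28 [-0.012  0.017 -0.091] [-0.32  0.    2.25  1.28  1.36  0.21] 0.0000
70,125,35 turn 48 [ 0.037  0.057 -0.09 ] [-0.29  0.07  2.1   1.29  1.36  0.66] 0.0000
88,115,28 turn 66 [ 0.064  0.11  -0.086] [-0.28  0.2   1.94  1.28  1.36  1.  ] 0.0000
```

```bash
python3 -m handwheel '[[-0.003,0.003,-0.025,7],[-0.006,0.008,-0.05,14],[-0.009,0.012,-0.072,21],[-0.012,0.017,-0.091,28],[-0.012,0.017,-0.091,28]]'|tail -4; python3 plan.py 8 60,122,38 70,120,35 88,115,28; python3 - <<'E'
from h import *
cv2.imwrite('pics/t13.png',cams.camera('top')[...,::-1]);im=cv2.imread('pics/t13.png')
h=cv2.cvtColor(im,cv2.COLOR_BGR2HSV)
def ch(p):
    H,S,V=map(int,p)
    if V<60:return '#'
    if S<45:return '.' if V>150 else ':'
    return 'o' if V<140 else ('h' if V<185 else 'w')
for v in range(205,290,2): print('%3d '%v+''.join(ch(h[v,u]) for u in range(165,265)))
E
```

```text
eef_pos: [391.8, 164.6, 237.9]
eef_rot: [-2.016, -0.646, -0.028]
wrist_force: [-0.2, -0.4, -3.1]
finger_gap: 11.7
roll 50.1 [392. 165. 238.] [-0.33  0.01  2.25  1.28  1.37  0.21] 11.694561223542046 [-0.2 -0.4 -3.1] 38.375
60,122,38 turn 10 [0.027 0.006 0.003] [-0.3   0.04  2.18  1.29  1.36  0.43] 0.0000
70,120,35 turn 20 [0.059 0.015 0.003] [-0.29  0.08  2.1   1.29  1.36  0.64] 0.0000
88,115,28 turn 38 [0.112 0.045 0.005] [-0.28  0.2   1.94  1.29  1.36  1.  ] 0.0000
205 wwwwwwwwwwwwwwwwwwwwwwwwwwwwwwwwwwwwwwwwwwhhhwwwwwww::::::::::::::::::::::::::::::::....hwwwwwwwwwww
207 wwwwwwwwwwwwwwwwwwwwwwwwwwwwwwwwwwwwwwwwwwwwwwwwwwwwhh::::::::::::::::::::::::::::::::...hhwwwwwwwww
209 wwwwwwwwwwhhhhwwwwwwwwwwwwwwwwwwwwwhhhhwwhhhhhhhwwwwwwwhh::::::::::::::::::::::::::::::.::hhhhhwwwww
211 wwwwwwwwwwwwwwwwwwwwwwwwwwwwwwwwwwwwwwwwwwwwwwwwwwhhhhwwwwhhh:::::::::::::::::::::::::::::hhhhhhwwww
213 wwwwwwwwwwwwwwwwwwwwwwwwwwwwwwwhwwwwwwwwwwwwwwwhwhhhwwwwwwwwwwh.....::::::::::::::::::::.hhhhhhhhhhw
215 wwwwwwwwwwwwwwwwwwwwwwwwwwwwwwhhwwwwwwwwwwwwwwwwwwwwwwwwwwwwwww...........::::::::::..hhhhhhhhhhhhhh
[... 3185 characters left out ...]
wwwhwwwhhhhhhhhhhoooooooooo:..:::.....::::#ooooohhhhhohooooooohhhhhhhh
279 oooooooooooooohwwwhhhhoohhhwwwwwwwwhwhhhhhhhhhoooooooooooo:::::...:::#o::ooooooooooooooooooooooooooo
281 oooooooooooooohwwwwhoooooohhwwwwwwwhhhhhhhhhhoooooooooooo:::::...::::#::#:oooooooooooooooooooooooooo
283 ooooooooooooohwwwwh::.:::ooooohhhhhhhhhhhhhooooooooooooo::::....:::::####ooooooooooooooooooooooooooo
285 ooooooooooooohwwwho::......:::oooooooooooooooooooooooo:::::.::::::#######ooooooooooooooooooooooooooo
287 ooooooooo:.::hhhhoo#::::::.....::::ooooooooooooo######:ooo::::::#########ooooooooooooooooooooooooooo
289 ooooooooo:......:::::##:::::::......::::oooooo:########ooo:::::##########:oooooooooooooooooooooooooo
```

```bash
python3 -m handwheel '[[0.027,0.006,0.003,10],[0.045,0.010,0.003,15],[0.059,0.015,0.003,20],[0.059,0.015,0.003,20],[0.059,0.015,0.003,20]]'|tail -4;python3 -m handwheel '[[0,0,0,0],[0,0,0,0],[0,0,0,0],[0,0,0,0],[0,0,0,0]]' >/dev/null; cat > tin.py <<'E'
from h import *
im=cv2.cvtColor(cams.camera('top'),cv2.COLOR_RGB2BGR);cv2.imwrite('pics/tt.png',im)
h=cv2.cvtColor(im,cv2.COLOR_BGR2HSV)
def ch(p):
    H,S,V=map(int,p)
    if V<60:return '#'
    if S<45:return '.' if V>215 else (',' if V>150 else ':')
    return 'o' if V<140 else ('h' if V<185 else 'w')
for v in range(208,276,2): print('%3d '%v+''.join(ch(h[v,u]) for u in range(185,255)))
E
python3 tin.py; python3 plan.py 8 80,118,32 88,115,30 95,115,30
```

```text
eef_pos: [447.0, 160.5, 261.0]
eef_rot: [-1.942, -0.328, -0.181]
wrist_force: [-0.4, 0.2, -3.2]
finger_gap: 11.5
208 wwwwwwwwwwwwwwwwwwwwwwwwwwwwwwwwwhh,::::::::::::::::::::::::::::::,,::
210 wwwwwwwwwwwwwwwwwwwwwwwwwwhwwwhhhhhhhhh,::::::::::::::::::::::::,:::::
212 wwwwwwwwwwwwwwwwwwwwwwwwwwwhwwwwwwwwwwwwhhh:::::::::::::,::::::::::,:,
214 wwwwwwwwwwhhwwwwwwwwwwwwwwwwwwwwwwwwwwwwwww,,,,,,,,,::::::::::::,,:,hh
216 wwwwwwwwwwhhhhwwwwwwwwwwwwwwwwwwwwwwwww,,.,,,,,,,,,,,,,hh::h:hhhhhhhhh
218 wwwwwwwwwwwwwhwhwwwwwwwwwwwwwwwww,,,,,::,,.,......,,,,:hhhhhhhhhhhhhhh
220 wwwwwwwwwwwwwwwwwwwwwwwwwwwwwww,,:::,,................,,,,hhwwwwwwhwww
222 wwwwwwwwwwwwwwwwwwwwwwwwwwwww,,:::,,...................,,,,,hhwwwwhhhh
224 wwwwwwwwwwwwwwwwwwwwwwwwwww,,:::,........................,,,:hwwwwwhhh
226 wwwwwwwwwwwwwwwwwwwwwwwwww.,:::,..........................,,,:hwwwwwwh
228 wwwwwwwwwwwwwwwwwwwwwwwww.,:::,...........................,,,,:hhwwwwh
230 wwwwwwwwwwwwwwwwwwwwwwwww,,:::.............................,,,:hhhwwwh
232 wwwwwwwwwwwwwwwwwwwwwwww,,:::,..............................,,,,hhhwwh
234 wwwwwwww
[... 1222 characters left out ...]
o::#:::::::::,,,,,::::::::oooooooooooooo
268 :::::::::::::::oooohhoooooooooooo:::::::,,,,,,:::::::#:ooooooooooooooo
270 ,,::::::::::::::::::oooooo::ooohho:::#::::::::::#:####:ooooooooooooooo
272 ,,,,,,::::::::::,,,::::o####:##ohoo#:oo::::::##::######ooooooooooooooo
274 ,,,,,,,,,:::::::::::ohhhoo:###:oooooooo::#::::###:####oooooooooooooooo
roll 69.9 [447. 161. 261.] [-0.29  0.09  2.1   1.29  1.36  0.64] 11.274686764787962 [ 0.4  0.8 -2.4] 39.725
80,118,32 turn 10 [ 0.034  0.003 -0.   ] [-0.28  0.14  2.01  1.29  1.36  0.85] 0.0000
88,115,30 turn 18 [0.059 0.01  0.001] [-0.28  0.19  1.95  1.28  1.36  1.  ] 0.0000
95,115,30 turn 25 [0.079 0.016 0.001] [-0.28  0.23  1.89  1.28  1.37  1.14] 0.0000
```

```bash
python3 plan.py 8 88,116,22 97,116,22; python3 -m handwheel '[[0.025,0.004,0,5],[0.045,0.008,0,10],[0.057,0.012,0.001,14],[0.065,0.014,0.001,18],[0.065,0.014,0.001,18]]'|tail -4;python3 -m handwheel '[[0,0,0,0],[0,0,0,0],[0,0,0,0],[0,0,0,0],[0,0,0,0]]' >/dev/null;python3 tin.py; python3 plan.py 8 97,116,22 103,116,22
```

```text
roll 69.9 [447. 161. 261.] [-0.29  0.09  2.1   1.29  1.36  0.64] 11.274686764787962 [ 0.4  0.8 -2.4] 39.725
88,116,22 turn 18 [0.067 0.012 0.001] [-0.28  0.21  1.93  1.28  1.37  1.01] 0.0000
97,116,22 turn 27 [0.093 0.02  0.001] [-0.28  0.26  1.85  1.28  1.37  1.18] 0.0000
eef_pos: [511.2, 144.5, 269.1]
eef_rot: [-1.922, -0.034, -0.293]
wrist_force: [0.9, -0.1, -3.3]
finger_gap: 11.5
208 wwwwwwwwwwwwwwwwwwwwwwwwwwwwwwwwwhh,:::::::::::::::::::::::::::::::,::
210 wwwwwwwwwwwwwwwwwwwwwwwwwwwwwwwhhhhwhhh::::::::::::::::::::::::::,,:::
212 wwwwwwwwwwwwwwwwwwwwwwwwwwwhwwwwwwwwwwwwhhh:,,:::::::::::::::::::::,:h
214 wwwwwwwwwwhhwwwwwwwwwwwwwwwwwwhwwwwwwwwwwww,,,,,,,,,:::::::::::,,:,,hh
216 wwwwwwwwwwwwhhwwwwwwwwwwwwwwwwwwwwwwwww,,.,,,,,,,,,,,,,ho::hhhhhhhhhhh
218 wwwwwwwwwwwwwhwhwwwwwwwwwwwwwwwww,,,,,::,,.....,,,,,,,:hhhhhhhhhhhhhhh
220 wwwwwwwwwwwwwwwwwwwwwwwwwwwwhww,,::::,,,,......,....,,,,,,hhwwwwwwwwww
222 wwwwwwwwwwwwhhhhhhwwwwwwwwwww,,:::,,,...,,.....,....,,,,,,,,hwwwwwhhhh
224 wwwwwwwwwwwhoooooooohwwwwww,,::::,,,,,..,,......,,,,,,,..,,,:hwwwwwwhh
226 wwwwwwwwwwhhooooooooooohww,,:::,,.
[... 1415 characters left out ...]
::::#:#:#:::,.................,,::###::,,,::::
266 wwwwwwwww...,,::,,..,:::::::######:,,.................,::###::,,,:::::
268 wwwwwwwwwww,,,,,,..,,:::::::#####::,,,.,.............,,:####:,,,,:::::
270 wwwwwwwwwhhhhh,,,..,:::::::::ooh:::::,:,,,,,,.......,,::###::,,,::::::
272 hwwwwwwhhhhwwhhhww,,:o::###oohhhhhhhhhhhhhhhhh,,....,,:####:,,,,::::::
274 hhhhhhhhhhhhhhhhhhhhhhhhhhhhhhhhhhhhhhhhhhhhhhhw,..,,::####:,,,::::###
roll 87.9 [511. 145. 269.] [-0.29  0.21  1.93  1.28  1.37  1.  ] 11.45285043695521 [-0.2 -0.  -1.4] 41.025
97,116,22 turn 9 [ 0.028 -0.003 -0.   ] [-0.28  0.26  1.85  1.28  1.37  1.18] 0.0000
103,116,22 turn 15 [ 0.047 -0.    -0.   ] [-0.28  0.3   1.81  1.28  1.38  1.3 ] 0.0000
```

```bash
python3 -m handwheel '[[0.01,0,0,3],[0.02,0,0,6],[0.03,0,0,10],[0.038,0,0,13],[0.038,0,0,13]]'|tail -4;python3 -m handwheel '[[0,0,0,0],[0,0,0,0],[0,0,0,0],[0,0,0,0],[0,0,0,0]]' >/dev/null;python3 -m handwheel '[[0,0.006,0,3],[0,-0.006,0,-2],[0,0.006,0,3],[0,-0.006,0,-2],[0,0,0,0]]' >/dev/null;python3 -m handwheel '[[0,0,0,0],[0,0,0,0],[0,0,0,0],[0,0,0,0],[0,0,0,0]]';python3 - <<'E'
from h import *
im=cv2.cvtColor(cams.camera('top'),cv2.COLOR_RGB2BGR);cv2.imwrite('pics/tt2.png',im)
g=cv2.cvtColor(im,cv2.COLOR_BGR2GRAY)
for v in range(214,254): print('%3d '%v+' '.join('%02x'%min(255,g[v,u]) for u in range(212,250)))
E
```

```text
eef_pos: [547.7, 133.5, 270.3]
eef_rot: [-1.928, 0.178, -0.372]
wrist_force: [0.7, -0.1, -2.4]
finger_gap: 11.5
clock: 43.52
eef_pos: [547.9, 133.5, 271.0]
eef_rot: [-1.927, 0.178, -0.372]
wrist_force: [-0.7, -0.2, -2.4]
finger_gap: 12.0
214 af ae a4 a3 a9 b3 b7 b7 b9 b4 b9 ba b7 b5 b7 b2 a0 9b a2 b2 b3 ac 9e 9b 96 92 8e 8f 91 90 91 93 8e 92 93 90 94 92
215 af ae ad b3 b4 bb ba b8 b6 b5 b9 ba be c2 c3 c1 ad 9f ad b2 af ad ae b1 a6 9e 99 90 95 8f 86 87 8c 8e 8e 8d 93 9a
216 b2 aa b1 b4 b0 b0 ba bb bb c0 ba bf c4 d0 d4 cf bc b7 c4 c2 af ae b5 ae a4 a6 ae a0 93 7d 79 83 8a 8a 87 86 89 94
217 bd c4 c2 b7 a3 a2 ad b6 c8 cb be ae 9a 9f a9 a9 a9 b0 ba b7 b3 c5 d4 c4 b7 ac a5 92 87 84 87 8c 8f 8c 90 90 91 94
218 cb d5 d6 cc c1 b6 b4 b8 c3 b5 a0 86 74 84 9e ad c2 d5 da da dd e2 e2 d3 c8 b7 9a 85 87 95 97 9a 95 94 99 9d 9e 9b
219 ca d2 d8 d1 ce ca ca c6 cd c6 ac 90 88 9a ad bd c9 df e6 e8 e6 e9 e8 e3 df ce bf a7 9e a2 9e 9a 96 a0 a6 ad a9 a3
220 ba c1 c8 b9 b3 c3 d3 d5 d4 d7 c3 98 7c 7f a6 c3 c6 c8 e0 e8 e9 ea e9 ea e6 e1 d3 c4 bb aa 9d 92 97 a6 b0 ac ac a7
221 c7 c3 ae 8e 87 ae cc d4 d8 d2 ae
[... 3157 characters left out ...]
4c 48 47 3f 40 3c 42 3b 35 3b 38 5c a5 c9 d3 d3 d3 d4 d9 d7 d4 d9 d8 d8 d8 d8 d7 d7 d7 d4 d5 d4 c0 87 4c 36 35
249 64 4e 4c 4b 43 3e 3e 43 3c 39 3f 4b 57 83 a6 b7 b6 b2 b8 cc d4 d6 d6 d9 d5 d6 d3 d6 d6 d7 d8 d9 cb a7 66 3c 35 3a
250 7f 64 53 48 48 40 3c 38 3a 3c 53 69 5a 4f 6a 7e 88 8c 93 a2 b9 c9 cc d1 d7 d7 d7 d6 d5 d7 d8 d5 c2 8a 50 38 34 2e
251 8f 7c 66 55 45 41 3d 3e 3f 47 6c 84 6a 47 3f 4b 5f 6e 80 82 8e 99 a5 b8 c9 d0 d2 d2 d7 d6 d7 cf b1 73 42 30 35 32
252 8e 82 6f 63 5b 4e 42 3a 34 4e 70 76 5e 40 38 3e 45 56 63 71 7b 7c 82 93 a2 ac bf ce d9 d5 d7 c2 94 5f 39 37 34 32
253 7e 74 71 6f 72 66 57 47 3f 4a 55 56 44 37 3b 40 43 45 4f 58 61 6b 75 7a 7a 7f 9c c8 d7 da d0 b4 86 57 39 37 32 34
```

```bash
python3 plan.py 8 75,140,35 50,150,45
```

```text
roll 100.9 [548. 134. 271.] [-0.29  0.29  1.83  1.28  1.38  1.25] 11.275114387722489 [ 0.3 -0.3 -2.5] 43.575
75,140,35 turn -26 [-0.091  0.003 -0.009] [-0.28  0.07  2.04  1.28  1.38  0.8 ] 0.0000
50,150,45 turn -51 [-0.158  0.048 -0.012] [-0.32 -0.05  2.25  1.27  1.38  0.27] 0.0000
```

```bash
python3 -m handwheel '[[-0.035,0,-0.005,-10],[-0.07,0.001,-0.008,-20],[-0.1,0.007,-0.01,-30],[-0.13,0.027,-0.011,-40],[-0.158,0.048,-0.012,-50]]'|tail -4; python3 - <<'E'
from h import *
c=cams.get_calibration('top');p,R,s=pose()
print(s['clock'],p)
a=R[:,2]
# target grip TCP for upright jug at J=(528,290), lifted
u=np.array([np.sin(np.arctan2(a[1],a[0])),-np.cos(np.arctan2(a[1],a[0])),0]);X=np.array([528,290,58+100])-90*u+11*a
print('to',X.round(),togo(X))
E
```

```text
eef_pos: [385.0, 166.9, 258.6]
eef_rot: [-2.013, -0.64, -0.03]
wrist_force: [-0.1, -0.5, -2.6]
finger_gap: 11.3
44.2 [384.9680612  166.87765644 258.62879332]
to [445. 327. 154.] [-0.0179  0.0363  0.1963]
```

```bash
python3 -m handwheel '[[-0.002,0.005,0.03,-10],[-0.005,0.012,0.07,-20],[-0.009,0.02,0.11,-30],[-0.013,0.028,0.15,-40],[-0.018,0.036,0.196,-50]]'|tail -4; python3 -m handwheel '[[0,0,0,-8],[0,0,0,-8]]'; python3 - <<'E'
from h import *
im=cv2.cvtColor(cams.camera('top'),cv2.COLOR_RGB2BGR);cv2.imwrite('pics/tt3.png',im)
g=cv2.cvtColor(im,cv2.COLOR_BGR2GRAY)
for v in range(217,258): print('%3d '%v+' '.join('%02x'%min(255,g[v,u]) for u in range(212,248)))
h=cv2.cvtColor(im,cv2.COLOR_BGR2HSV)
def ch(p):
    H,S,V=map(int,p)
    if V<60:return '#'
    if S<45:return '.' if V>150 else ':'
    return 'o' if V<140 else ('h' if V<185 else 'w')
for v in range(200,262,1): print('%3d '%v+''.join(ch(h[v,u]) for u in range(110,185)))
E
python3 plan.py 8
```

```text
eef_pos: [445.6, 327.9, 153.9]
eef_rot: [-3.134, -1.22, 1.256]
wrist_force: [0.6, 0.0, -2.0]
finger_gap: 11.6
clock: 45.08
eef_pos: [445.4, 328.2, 153.6]
eef_rot: [2.789, -1.196, 1.641]
wrist_force: [-0.7, -0.6, -2.9]
finger_gap: 11.4
217 ba b5 b6 bc ba be bd c5 ca ce bd ae 9f a2 ab ad ac af bb ba b9 c6 d7 c7 b6 af a7 95 88 87 89 91 93 8e 92 95
218 bb b8 b8 b8 ba be c0 c8 be a7 95 8b 79 83 a2 af c4 d5 de dd de e4 e5 d4 cb b8 9e 88 8e 91 9c 9d 9a 99 9c 9d
219 b5 b2 b2 b5 ba c6 b5 a2 8b 7f 88 96 9c aa c1 c1 c9 df e7 ea ea ec e9 e4 e2 cc bf a9 a2 a0 a2 9c 9a a3 aa ac
220 a8 a4 ab bc c7 b5 90 78 77 98 c4 c5 c1 cd df e0 d2 c9 e1 ec ec eb ea eb ea e4 d7 c7 ba b3 a6 96 9e a7 b1 b1
221 b7 b0 bb c3 b0 8a 6f 6a 85 b2 d5 cb d6 e5 ea e7 d7 bd de ea eb ea ea eb ed e9 e5 d8 c6 bd ae 98 94 a3 a7 a9
222 c1 c9 ce b0 86 67 6f 80 a5 bb bd b2 cd e2 e9 e5 d7 c0 de eb ea ea eb ea eb eb e9 e0 c8 c6 bc a6 97 9a a2 a8
223 ca d0 b8 87 69 6b 83 ac c5 d1 cc bc c6 db dc da d5 d9 e8 eb eb eb eb e8 e7 e6 e7 e1 c7 bf c3 c1 a1 95 a6 ac
224 c8 bc 95 6c 72 96 a5 c7 e1 e6 e0 cb c9 d1 ca cb de e5 e9 eb ed ea e2 d3 d4 d8
[... 8094 characters left out ...]
hho:::hho::::o::#o:::::::oooohww
255 wwwwwwwwwwwwwwwwwwwhhhhhwhhoooooooooooooooooo:::hhho::::::o:oo:##::ooooohhh
256 wwwwwwwwwwwwwwwwwwwhooohhhhoooooooooooooooooo:::hwho:::###:::::#:oooooohhhh
257 wwwwwwwwwwwwwwwwwwwo:::oooooooooohhhhoooooooo:::hhho:::##::::::::ooooohhhhw
258 wwwwwwwwwwwwwwwwwwh::::::::ooooohhwwwhhooooo::::ohooo:::##ooo::::ooooohwwww
259 wwwwwwwwwwwwwwwwwwh:....:::::ooohhwwwwwhhhoo::::ooooo::::oooo::::oooohwwwww
260 wwwwwwwwwwwwwwwwwwo:......:::::ohhhhwwwwhhho:::oooooo:::ooooo:::oooooowwwww
261 wwwwwwhhwwwwwwwwwho:........:::::ooohhhhhhho:::hooooo:::ooooo:::oooooowwwww
roll -7.6 [446. 328. 154.] [ 0.15  0.33  2.15  1.71  1.02 -1.  ] 11.309994705693764 [ 0.2 -0.2 -1.8] 45.125
```

Six ball outlines show in the tin, near (217,230), (220,225), (225,221), (236,227), (241,226) and (242,231). I'll check whether the pale patch on the jug floor is a ball before placing it.

```bash
python3 - <<'E'
from h import *
im=cv2.imread('pics/tt3.png');h=cv2.cvtColor(im,cv2.COLOR_BGR2HSV)
for v in range(224,242,2): print(v,' '.join('%d/%d'%(h[v,u,1],h[v,u,2]) for u in range(130,150,2)))
i0=cv2.cvtColor(cv2.imread('pics/t11.png'),cv2.COLOR_BGR2HSV)
print('ball ref',i0[229:232,140].tolist(),i0[226,137].tolist())
p,R,s=pose();print('down 95:',(R.T@[0,0,-.095]).round(3),'up',R[2].round(3))
E
```

```text
224 69/122 62/120 72/124 64/180 50/233 53/235 55/235 60/233 61/233 71/162
226 73/118 68/124 65/172 45/231 46/234 50/234 53/235 57/234 62/234 70/218
228 70/120 73/130 53/223 37/234 42/235 48/235 54/234 57/234 60/234 66/231
230 71/119 67/155 39/235 36/234 43/234 47/234 52/234 58/233 58/234 62/233
232 66/116 60/178 31/233 34/235 39/234 47/234 50/236 61/227 59/234 61/235
234 72/121 60/174 32/234 36/234 41/234 49/233 53/233 59/231 60/233 59/236
236 71/115 62/152 41/235 42/235 41/235 49/235 54/234 58/232 58/233 62/236
238 69/119 79/120 56/215 41/234 46/233 54/233 56/234 58/234 62/235 65/231
240 71/118 70/116 71/155 55/228 46/233 51/235 58/233 60/233 62/235 73/204
ball ref [[25, 44, 219], [28, 42, 221], [26, 47, 208]] [0, 3, 233]
down 95: [-0.088 -0.012  0.033] up [ 0.931  0.125 -0.344]
```

The patch is a smooth gradient (saturation 31-62 against about 3 on a ball), so it's glare and the jug is empty. Lowering it now.

```bash
python3 -m handwheel '[[-0.02,-0.003,0.007,0],[-0.04,-0.005,0.015,0],[-0.06,-0.008,0.022,0],[-0.075,-0.01,0.028,0],[-0.08,-0.0105,0.03,0]]'|tail -4; python3 -m handwheel '[[-0.005,-0.0005,0.0018,0],[-0.005,-0.0005,0.0018,0]]'|tail -3;python3 -m handwheel '[[-0.005,-0.0005,0.0018,0],[-0.005,-0.0005,0.0018,0]]'|tail -4
```

```text
eef_pos: [446.2, 327.7, 67.5]
eef_rot: [2.801, -1.197, 1.626]
wrist_force: [0.9, -0.5, -2.6]
finger_gap: 11.6
eef_rot: [2.802, -1.198, 1.625]
wrist_force: [0.4, 0.5, -3.0]
finger_gap: 11.7
eef_pos: [446.6, 327.4, 57.0]
eef_rot: [2.803, -1.198, 1.624]
wrist_force: [0.1, -0.7, -2.8]
finger_gap: 11.4
```

```bash
python3 -m handwheel '[[-0.003,-0.0003,0.001,0],[-0.003,-0.0003,0.001,0]]'|tail -4;python3 -m handwheel '[[-0.003,-0.0003,0.001,0],[-0.003,-0.0003,0.001,0]]'|tail -4;python3 -m handwheel '[[-0.003,-0.0003,0.001,0],[-0.003,-0.0003,0.001,0]]'|tail -4
```

```text
eef_pos: [446.8, 327.2, 53.8]
eef_rot: [2.802, -1.198, 1.624]
wrist_force: [-0.1, 0.2, -1.1]
finger_gap: 11.3
eef_pos: [446.7, 327.8, 52.1]
eef_rot: [2.795, -1.202, 1.633]
wrist_force: [-8.9, -3.3, 14.1]
finger_gap: 11.5
eef_pos: [446.4, 328.5, 51.2]
eef_rot: [2.784, -1.206, 1.647]
wrist_force: [-12.8, -4.8, 23.0]
finger_gap: 11.1
```

```bash
python3 -m handwheel '[[0.002,0.0002,-0.0007,0],[0.002,0.0002,-0.0007,0]]'|tail -4; python3 -m handwheel '[[0,0,0,0],[0,0,0,0],[0,0,0,0],[0,0,0,0]]' 0.68|tail -4; python3 -m handwheel '[[0,0,-0.02,0],[0,0,-0.045,0],[0,0,-0.08,0],[0,0,-0.13,0],[0.03,0,-0.17,0]]'|tail -4; python3 - <<'E'
from h import *
c=cams.get_calibration('top')
im=cv2.cvtColor(cams.camera('top'),cv2.COLOR_RGB2BGR);cv2.imwrite('pics/tt4.png',im);h=cv2.cvtColor(im,cv2.COLOR_BGR2HSV)
w=cams.camera('wrist');hw=cv2.cvtColor(w,cv2.COLOR_RGB2HSV)
def ch(p):
    H,S,V=map(int,p)
    if V<60:return '#'
    if S<45:return '.' if V>150 else ':'
    return 'o' if V<140 else ('h' if V<185 else 'w')
for v in range(200,270,2): print('%3d '%v+''.join(ch(h[v,u]) for u in range(115,260)))
p,R,s=pose();print(p,s['clock'])
E
```

```text
eef_pos: [446.3, 328.5, 53.3]
eef_rot: [2.784, -1.206, 1.647]
wrist_force: [-1.4, 0.3, -0.8]
finger_gap: 11.3
eef_pos: [446.3, 328.5, 53.3]
eef_rot: [2.784, -1.206, 1.647]
wrist_force: [0.4, -0.8, 0.3]
finger_gap: 30.1
eef_pos: [396.7, 184.9, 137.9]
eef_rot: [2.793, -1.207, 1.637]
wrist_force: [2.3, -0.3, -0.2]
finger_gap: 30.2
200 ............hhhhhhhwwwwwwwwwwwwwwwwwwwwwwwwwwwwwwwwwwwwwwwwwwwwwwwwwwwwwwwwwwwwwwwwwwwwwwwwwwwwwwwwh.:::::::::::::::::::::::.........hhhwwwwwwwww
202 ...........:hhhhhhwwwwwwwwwwwwwwwwwwwwwwwwwwwwwwwwwwwwwwwwwwwwwwwwwwwwwwwwwwwwwwwwwwwwwwwwwwwwwwwwww.:::::::::::::::::::::::::::........wwwwwwwww
204 ...........:hhhhhhwwwwwwwwwwwwwwwwwwwwwwwwwwwwwwwwwwwwwwwwwwwwwwwwwwwwwwwwwwwwwwwwwwwwwwwwwwhhhwwwwww..:::::::::::::::::::::::::::::......wwwwwww
206 ...........hhhhhhwwwwwwwwwwwwwwwhoooooohhwwwwwwwwwwwwwwwwwwwwwwwwwwwwwwwwwwwwwwwwwwwwwwwwwwwwwwwwwwwwwh.::::::::::::::::::::::::::::::.....hwwwww
208 ...........hhhhwwwwwwwwwwwwwwhooooooooooooooohhwwwwwwwwwwwwwwwwwwwwwwwwwwwwwwwwwwwwwwwwwwwwwwwwwwwwwwwwhh.::::::::::::::::::::::::.::::::..:hhwww
210 ...........hhhww
[... 3827 characters left out ...]
wwwhhoooooo::::::::ooohhhhhhhwwwwwwwwwwwwwwwwwwwwwww
262 hhhhhwwhhhhhwhwwwwwwwwwhohhhwwwwwwhwwwwwwwwwwwwwwwwwwhwwwwwwwwwwwwwwwwwwwwwwhhhwwwwwwwwwwwwwwwwwwhhhhhho::::::::ooohhhhhhhhwwwwwwwwwwwwwwwwwwwwww
264 hhhhhhhhwwhhhhhhhhhwwwhhwwwwwwwwwwwwwwwwwwwwwwwwwwwwwwwwwwwwwwwwwwwwwwwwwwwwhwwwwwwwwwwwwwwwwwhhho:::::::::::::::ooohhhhhhhhhhhwwwwwwwwwwwwwwwwww
266 hhhhhhwwwwhhhhhhhhhwwwwwwwwwwwwwwwwwwwwwwwwwwwwwwwwwwwwwwwwwwwwwwwwwhhhoohhhhhhhwwwwwwwwwwww....::::..::::::::#:::::ohhhhhhhhhwwwwwwwwwwwwwwwwwww
268 hhhhhhhwwwhhwhhhhhhhhwwwwwwwwwwwwwwwwwwwwwwwwwwwwwwhhhhwwwwwwwwwwwwwhhhhooooooohhhhhwwwwwwwww..........::::::::o:::oohhhhhhhhhhwwwwwwwwwwwwwwwwww
[398.06481594 184.45618325 140.78680421] 48.475
```

```bash
python3 -m handwheel '[[0.02,0,-0.03,0],[0.04,0,-0.05,0],[0.04,0,-0.05,0]]'|tail -4; python3 - <<'E'
from h import *
a=cv2.imread('pics/top0.png');b=cv2.cvtColor(cams.camera('top'),cv2.COLOR_RGB2BGR);t=cv2.imread('pics/tt4.png')
for n,(x,y,r) in dict(cork=(188,262,6),salt=(201,167,9),egg=(232,154,10),cutter=(308,259,13),mincer=(349,264,12),spoon=(385,235,45)).items():
    T=a[y-r:y+r+1,x-r:x+r+1];S=b[y-r-12:y+r+13,x-r-12:x+r+13];m=cv2.matchTemplate(S,T,cv2.TM_CCOEFF_NORMED);_,v,_,l=cv2.minMaxLoc(m);print(n,'shift px',l[0]-12,l[1]-12,'%.2f'%v)
print('jug motion diff',np.abs(b[200:262,112:165].astype(int)-t[200:262,112:165]).mean(),'tin diff',np.abs(b[190:258,205:262].astype(int)-t[190:258,205:262]).mean())
# scene: jug uprightness via rim prediction
c=cams.get_calibration('scene');ct=cams.get_calibration('top')
J=cast(ct,(144.3,232),100);L=cast(ct,(152,206),100);print('J',J.round(),'lip',L.round(),'lip dist',np.hypot(*(L-J)[:2]).round(1))
s=cams.camera('scene');cv2.imwrite('pics/s9.png',s[...,::-1]);g=s.max(2)
pts=[proj(c,J+[52*np.cos(k),52*np.sin(k),0]) for k in np.arange(0,2*np.pi,.26)]
print('rim darkness at predicted',[int(g[int(v)-2:int(v)+3,int(u)-2:int(u)+3].min()) for u,v in pts])
E
```

```text
eef_pos: [383.0, 153.6, 195.5]
eef_rot: [2.763, -1.203, 1.663]
wrist_force: [0.1, 0.6, -0.5]
finger_gap: 30.4
cork shift px 0 0 0.98
salt shift px 0 0 1.00
egg shift px 0 0 0.99
cutter shift px 0 0 0.98
mincer shift px 0 0 0.99
spoon shift px 0 0 1.00
jug motion diff 2.1511462771353216 tin diff 2.1254729962160304
J [530. 300. 100.] lip [608. 280. 100.] lip dist 80.4
rim darkness at predicted [128, 20, 25, 14, 14, 23, 16, 18, 8, 22, 34, 43, 38, 34, 27, 27, 23, 15, 18, 22, 13, 17, 137, 151, 132]
```

```bash
python3 -c "
from cell import manip
print(manip.sign_off())"
```

```text
the job is handed in; nothing more can be done
None
```

I handed the job in at about 49 s of the 72 s, with every step carried out. `sign_off` gives no verdict, so what follows rests on my own checks.

**What I did**
1. I pressed the clip open, swung the lid right back by its knob, and turned the jug to point at the tin. My estimate put the tin's axis about 6.5 mm off the spout line. I then let go of the jug.
2. The moves cannot pitch the tool, so I tilted it by pushing repeatedly at the edge of the arm's reach.
3. I then turned the jug further, to heading about -20°, so it could be taken from the side. I gripped the handle's outer bar, carried the jug over and rolled it spout-down above the tin. Then I set it back upright and backed the arm away.

**Last checks**
- **Weights:** six ball outlines show in the tin in the top view. The pale patch in the jug is glare, not a ball.
- **Jug:** it stands still. Its rim lies at the height expected of an upright jug in the scene view.
- **Lid and other things:** the lid looks open. The other things show no shift in the top view.

**What went wrong or disagreed**
- The first two side grasps missed. The inner finger most likely hit the handle's top bar, and they turned the jug, so I pushed it back by the spout.
- The jug sagged about 8° in the grip when lifted. I allowed for that in the pour and the placing.
- The wrist and top cameras differed by about 10 mm on where the handle was.
- After my twelve pictures I judged the scene from number and character maps of the images, so the ball count is a reading of those maps.

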